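Swap the spring clip for the hitch pin on the sight tube pivot

ROBOT

A 7-joint arm with a two-finger parallel gripper is mounted at the origin on the work surface. World frame = base frame: x ahead of the robot, y to its left, z up, the work surface at z = 0. Lengths are in m, angles in rad, forces in N, time in s.
With the tool pointing down it reaches from about 0.4 to 0.875 m from the base axis. Payload 19.3 kg.
Tool frame: the origin (TCP) lies midway between the tips of the shut fingers; the grasp point (between the pads) lies 19 mm behind it; z points along the fingers, y is the line along which they close (so a half turn about z gives the same grasp; the last joint's range is limited). The gripper opens to 85 mm and grips with 20 to 120 N. Pads are 22 mm wide; open, the fingers measure 114 mm over their backs; the gripper's body (76 mm by 85 mm) begins 54 mm behind the grasp point. The pads swing forward as they close: fully open they stand 13 mm farther back than shut.
Start: joints at [1.149, 0.521, -0.036, 1.599, 0.021, 1.021, -0.113], TCP at [0.215, -0.587, 0.231] pointing down, gripper open.
Joint ranges: [-2.91, 2.91], [-0.3, 2.13], [-1.5, 1.42], [0.17, 2.43], [-1.26, 4.41], [0.16, 1.93], [-2.52, 2.52]. Speed limits (rad/s): [1.89, 1.89, 2.39, 2.39, 3.01, 3.01, 3.01].

INTERFACE

Orientations are given as [roll, pitch, yaw] about the fixed x, y, z axes, in that order (R = Rz(yaw) Ry(pitch) Rx(roll)).
In Python, from workcell import bot gives the robot as it stands.
- The arm moves only by the tool move_arm, never from a script. Its argument "series" is a list of rows, each a list of 3 entries, a list of its own where there are three numbers: the shift along the tool's x, y, z in cm, then the turn, a rotation vector about the tool's x, y, z in rad, then the opening in per cent of the stroke, from 0 (shut) to 100 (fully open). A call has 1 to 20 rows; each row is the pose to reach, as a shift and turn from the pose commanded when the call began, along the tool's axes at that moment; what a row does not reach only later rows make up. A row lasts 1/12 s, in which the tool goes at most 41.7 mm and 7.16 degrees, less where a joint would pass 70% of its speed; a pose out of reach is approached as far as the arm can. A call with a gripper value outside its range is refused whole. The fingers move at their own pace and stop on an object; "squeeze" is the grip in N (left out, the last holds). Time passes only in rows, so rows that repeat a pose let the fingers close. It gives the time, the measured TCP pose, the force, the opening and the grip force at its end, in the units of the state.
- bot.observe(): the state, without advancing time (a new reading comes with each control period).
- bot.grab_frame(name): name is "scene" or "top"; returns (picture, depth): 400x640x3 uint8, red, green, blue; 400x640 float32, m along the optical axis (not along the pixel's ray), 0 where there is no reading.
- bot.camera_params(name): a dict with "fovy" (degrees; the focal length in pixels is half the picture's height over the tangent of half this angle, whatever the lens; pixels are square), "cx", "cy" (the principal point, pixels), "R" (3x3) and "t" (3): a world point X has camera coordinates R X + t. Camera axes: x right, y down, z forward; pixel columns grow to the right and rows downward; lengths in m; the calibration is good to about 2 mm. A picture is of the moment at which its call begins. camera_params takes no time and is no camera call.
- bot.job_done(): hands the job in; it is judged then, once.
Trained networks look in the newest picture that a camera, given by its name, has taken for a name from the list of things; names that differ only in an ending like _2 or _b are one class to them, and where a whole thing is asked for, a point or a joint stands for the part that bears it (a point fixed in the world has none). Each returns a list of dicts, best first, with "conf" (0 to 1); they miss things now and then, are a little off and sometimes report something else, mostly with a low value. They report only what shows in the picture. A call takes as long as a camera call.
- bot.find_in(camera, thing): "bbox" ([left, top, right, bottom] in pixels, round what is visible of it).
- bot.trace(camera, thing): "mask" (400x640 bool, what is visible of it) and "bbox" ([left, top, right, bottom] in pixels, round what is visible of it).
The state is a dict: "clock": time; "qpos": joint angles; "qd": joint speeds; "joint_efforts": joint torques, N m; "position": TCP position; "tool_rot": TCP orientation; "force": force on the tool from outside, world axes, zero at the start; "moment": the same for the moment, N m; "grip_width": finger opening in m; "finger_force": force on a finger pad.
Only numpy, scipy, OpenCV 4.12 (cv2) and the standard library are available. Lean on these libraries where they do the work, as an engineer would, in place of code of your own. Each camera call takes 0.05 s, during which the arm holds its last target. There are 200 camera calls.

TASK

The bronze sight tube's pivot shaft is held only by a wire spring clip: pull the clip out of the cross hole in the shaft end and leave it in the wooden tray. Then push the hitch pin fully home into that same hole from the same side, and swing its wire loop over the free end of the shaft until it snaps shut. Leave the loupe, the prism, the loose knob and the lens in its mount where they stand.

Things in the scene. Friction and masses are not known exactly. Their poses are not given: they have to be found in the camera images.
- stand: Sight tube stand, fixed: iron foot 140 mm across, thin pillar, bearing head 46 mm across and 30 mm long with a level pivot shaft 165 mm up, along the stand's y; its cross-drilled free end is on the +y side. On the -y side, 47 mm from the pillar, the bronze tube (175 x 46 mm) slopes down to the robot side; its far end is the highest point, 235 mm. Origin: centre of the foot's underside.
- pivot_end: Free end of the shaft, part of the stand: steel block 24 x 24 x 24 mm with an 11 mm round cross hole right through. Origin: centre of the hole's upper mouth on the block's upper face. z points out of the hole, up and leaning 34 degrees (0.6 rad) from vertical to the stand's -x (robot) side; y is level, outwards along the shaft; x up and away from the robot. Hole's lower mouth: z = -24 mm.
- shaft_nose (a point): Middle of the shaft's end face: in pivot_end's axes y = +18, z = -12 mm. The nose is 24 mm across, bevelled, 6 mm long (y = 12 to 18 mm), on the square block's end. On the other side a brass washer 34 mm across begins at y = -18 mm and the bearing head at y = -23 mm, reaching z = +11 mm.
- spring_clip: R-clip of nickelled wire, about 47 g, at the start in the cross hole with about pivot_end's origin and axes. Straight leg 7 mm thick along z, +5 to -36 mm; wavy 5 mm leg, sprung, outside the block on its +x side (x 15 to 23 mm) to z = -30 mm, pressing on it with 1 to 2 N. It comes out along +z, free after 40 mm. It may turn a little in the hole.
- clip_eye (a point): Centre of the clip's round eye: x = +7, z = +15 mm in the clip's axes. The eye is 29 mm across, 6 mm thick, in the clip's x-z plane; its top is 15 mm above this point. A good grip is across its 29 mm, along the clip's x.
- hitch_pin: Hitch pin, about 95 g, at the start upright in the pin block. Origin: underside of its shoulder (18 mm across, 3 mm thick), which sits on the block's top or, home, on pivot_end's upper face; z up along the pin. Shank 9 mm thick to z = -41 mm, tip tapered over 8 mm; round black grip 20 mm across from z = +14 to +46 mm. Home with the loop over the shaft's end, its axes match pivot_end's.
- loop (a joint): Angle of the pin's wire loop (rad), hinged at z = +8 mm about the pin's x axis: 0 open (start; it stands out square to the pin to its +y side), 1.45 shut (it lies along the pin, round the shaft, its bar beside the pin's tip). Sprung over centre: below 0.5 it springs open, above 0.5 it snaps shut by itself; about 1 to 2 N on the bar pushes it over.
- loop_bar (a point): Middle of the loop's far bar, 42 mm from the hinge. The loop is a U of 4.4 mm wire, 34 mm wide between the centres of its legs at the hinge and 22 mm at the bar. When open it lies level with the hinge, 8 mm above the shoulder's underside.
- pin_block: Teak block 85 x 85 mm, 56 mm high, fixed; the hitch pin stands in its middle hole. Origin: centre of the underside.
- tray: Shallow dark wooden tray, fixed, 190 mm along its x, 140 mm along its y, walls 22 mm high and 6 mm thick, floor 6 mm above the desk. Origin: centre of the underside.
- loupe: Nickel loupe standing on the desk, 38 mm across, 42 mm high. Origin: centre of the underside.
- prism: Glass prism standing on its three-cornered end, corners 26 mm from the middle, 38 mm high. Origin: centre of the underside.
- ebonite_knob: Loose black knob lying on the desk, 44 mm across, 28 mm high. Origin: centre of the underside.
- lens_mount: Lens in an upright brass ring (56 mm across) on a thin pillar and round foot (64 mm across), 134 mm high in all. Origin: centre of the underside.

How it is judged:
On the way, in this order (a step that is already met when the one before it is completed fails the run):
1. the clip is pulled clear of the cross hole (distance between spring_clip and pivot_end above 0.045 m), for 0.2 s.
2. the hitch pin is home in the cross hole, its loop still open (distance between hitch_pin and pivot_end below 0.005 m and angle between the z axis of hitch_pin and the z axis of pivot_end, either way round below 0.15 rad and value of joint loop below 0.5 rad), for 0.2 s.
At the end, for the whole second after the job is handed in: Pin's shoulder within 5 mm of the hole's upper mouth, pin in line with the hole within 0.15 rad, its y along the shaft within 0.6 rad, loop shut (over 1.3 rad) round the shaft end; the clip's origin and eye inside the tray's outline and under 40 mm above the desk; both at rest (distance between hitch_pin and pivot_end below 0.005 m and angle between the z axis of hitch_pin and the z axis of pivot_end, either way round below 0.15 rad and angle between the y axis of hitch_pin and the y axis of pivot_end, either way round below 0.6 rad and value of joint loop above 1.3 rad and x of spring_clip in the frame of tray between -0.1 and 0.1 m and y of spring_clip in the frame of tray between -0.075 and 0.075 m and height (world z) of each of spring_clip, clip_eye below 0.04 m and linear speed of each of spring_clip, hitch_pin below 0.02 m/s and x of clip_eye in the frame of tray between -0.1 and 0.1 m and y of clip_eye in the frame of tray between -0.075 and 0.075 m); the robot touches nothing.
It fails at once if the loupe is moved more than 15 mm (distance of loupe from where it was at the start of the episode above 0.015 m).
It fails at once if the prism is moved more than 15 mm (distance of prism from where it was at the start of the episode above 0.015 m).
It fails at once if the loose knob is moved more than 15 mm (distance of ebonite_knob from where it was at the start of the episode above 0.015 m).
It fails at once if the lens mount is moved more than 15 mm (distance of lens_mount from where it was at the start of the episode above 0.015 m).
It also fails if it takes over 72 s, if anything falls off the work surface, if the arm or the gripper's body presses on something with over 40 N, if the wrist force passes 120 N, or if a joint passes its speed limit or range.

## Working session

There is one attempt and no reset: what is moved stays moved. The work goes in short steps, Python scripts to look and compute and a tool call to move; the robot and the scene stay as the last step left them, time stands still between calls to the robot, and variables do not carry over. Pictures are saved under pics/ and viewed, at most 10 in all, crops included, and the job is handed in when it is done.

Besides the shell and the picture viewer there is one more tool, called in YAML: its name, and indented under it one key for each argument. move_arm: Moves the arm, as the interface text tells. Its arguments: {"type":"object","properties":{"series":{"type":"array"},"squeeze":{"type":"number"}},"required":["series"]}

```bash
mkdir -p pics; ls; cat > h.py <<'E'
import numpy as np, cv2
from scipy.spatial.transform import Rotation as Ro
from workcell import bot
def K(c):
    p=bot.camera_params(c); f=200/np.tan(np.radians(p['fovy'])/2); return p,f
def unproj(c,depth,mask=None):
    p,f=K(c); v,u=np.nonzero((depth>0)&(mask if mask is not None else True)); z=depth[v,u]
    X=np.stack([(u-p['cx'])/f*z,(v-p['cy'])/f*z,z],1)
    return (X-np.array(p['t']))@np.array(p['R']),u,v
def proj(c,X):
    p,f=K(c); x=np.atleast_2d(X)@np.array(p['R']).T+np.array(p['t'])
    return np.stack([x[:,0]/x[:,2]*f+p['cx'],x[:,1]/x[:,2]*f+p['cy']],1)
E
python3 - <<'E'
from h import *
for c in ['scene','top']:
    p,f=K(c); print(c,f,p['cx'],p['cy'],np.round(p['R'],3).tolist(),np.round(p['t'],3), 'pos',-np.array(p['R']).T@p['t'])
    im,d=bot.grab_frame(c); cv2.imwrite(f'pics/{c}0.png',im[:,:,::-1])
    for n in ['stand','pivot_end','spring_clip','hitch_pin','pin_block','tray','loupe','prism','ebonite_knob','lens_mount']:
        r=bot.trace(c,n)
        for q in r[:2]:
            m=q['mask']; X,u,v=unproj(c,d,m)
            if len(X): print(n,round(q['conf'],2),np.round(q['bbox']),len(X),'med',np.round(np.median(X,0),3),'lo',np.round(np.percentile(X,2,axis=0),3),'hi',np.round(np.percentile(X,98,axis=0),3))
s=bot.observe(); print(s)
E
```

```text
pics
scene 449.12971320127275 315.04200874083153 195.971758133865 [[-0.756, 0.655, -0.005], [0.431, 0.492, -0.756], [-0.493, -0.573, -0.654]] [ 0.423 -0.137  1.333] pos [1.0358884  0.55515659 0.77096605]
stand 0.88 [272. 145. 347. 247.] 3370 med [ 0.538 -0.034  0.035] lo [ 0.468 -0.1    0.006] hi [0.592 0.024 0.221]
pivot_end 0.69 [318. 173. 337. 187.] 169 med [0.534 0.008 0.172] lo [ 0.514 -0.013  0.16 ] hi [0.543 0.017 0.182]
spring_clip 0.55 [326. 161. 335. 174.] 60 med [ 0.52  -0.     0.189] lo [ 0.448 -0.071  0.124] hi [0.531 0.003 0.204]
hitch_pin 0.85 [432. 263. 448. 296.] 228 med [0.49  0.292 0.084] lo [0.478 0.277 0.057] hi [0.496 0.308 0.104]
tray 0.82 [213. 143. 293. 204.] 2426 med [ 0.537 -0.294  0.009] lo [ 0.444 -0.378  0.001] hi [ 0.623 -0.205  0.024]
loupe 0.72 [380. 200. 397. 228.] 294 med [0.388 0.068 0.024] lo [ 0.342  0.029 -0.001] hi [0.398 0.081 0.045]
prism 0.86 [280. 306. 302. 332.] 408 med [0.752 0.145 0.036] lo [0.727 0.12  0.004] hi [0.763 0.158 0.04 ]
ebonite_knob 0.5 [204. 226. 221. 244.] 277 med [ 0.738 -0.163  0.019] lo [ 0.716 -0.189  0.   ] hi [ 0.755
[... 2041 characters left out ...]
4]
{'clock': 1.1, 'qpos': array([ 1.14875199,  0.52138475, -0.03630257,  1.59952325,  0.02119248,
        1.02110512, -0.11280219]), 'qd': array([-0.00075409, -0.00032545,  0.00116772, -0.00023598, -0.00064809,
        0.00066694,  0.00020784]), 'joint_efforts': array([-7.88890593e-04, -9.26863503e+01,  1.97712444e+00, -3.70264935e+01,
        1.79006142e-02,  1.92964857e-03, -2.77013591e-06]), 'position': array([ 0.2153653 , -0.58669909,  0.23129192]), 'tool_rot': array([-3.14155617e+00, -4.80839636e-06,  3.51797942e-01]), 'force': array([-0.47725632, -0.09738323, -0.40281115]), 'moment': array([-0.01162409, -0.01815637, -0.01970437]), 'finger_force': 0.0, 'grip_width': 0.08530432391603207}
```

```bash
python3 - <<'E'
from h import *
a=cv2.imread('pics/scene0.png');b=cv2.imread('pics/top0.png')
A=cv2.resize(a[135:255,265:405],None,fx=2.85,fy=2.85,interpolation=3)
B=cv2.resize(b[180:300,310:410],None,fx=2.85,fy=2.85,interpolation=3)
C=cv2.resize(a[240:340,400:480],None,fx=2.5,fy=2.5,interpolation=3);D=cv2.resize(b[220:290,175:245],None,fx=3.5,fy=3.5,interpolation=3)
top=np.hstack([A,B]);bot_=np.zeros((250,top.shape[1],3),np.uint8);bot_[:250,:200]=C;bot_[:245,210:455]=D
cv2.imwrite('pics/c1.png',np.vstack([top,bot_])); print(top.shape)
E
```

```text
(342, 684, 3)
```

View pics/c1.png

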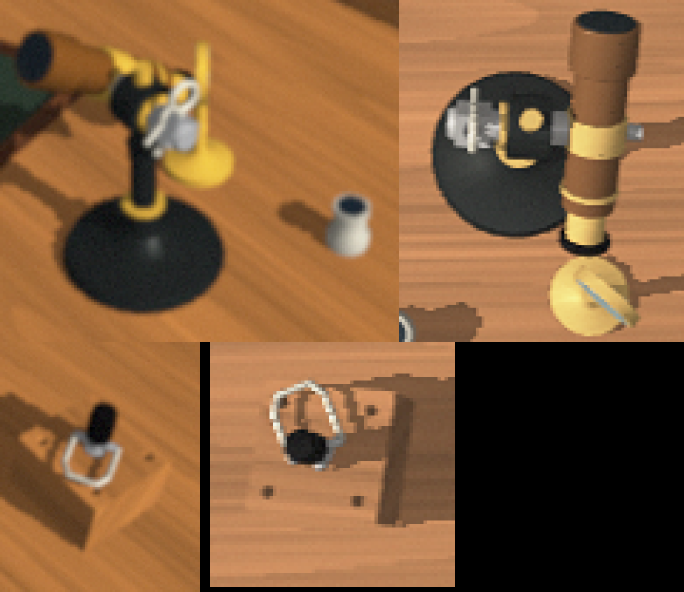

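View pics/scene0.png

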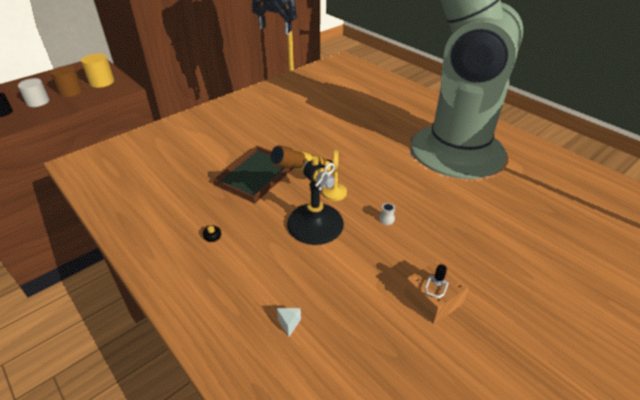

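```bash
cat >> h.py <<'E'
from scipy.optimize import least_squares
def circ(P,r=None):
    c0=P.mean(0)
    if r: f=lambda q:np.hypot(*(P-q[:2]).T)-r; q=least_squares(f,c0,loss='soft_l1',f_scale=.002); return q.x,q.cost
    f=lambda q:np.hypot(*(P-q[:2]).T)-q[2]; q=least_squares(f,[*c0,.05],loss='soft_l1',f_scale=.002); return q.x,q.cost
E
python3 - <<'E'
from h import *
for c in ['scene','top']:
    im,d=bot.grab_frame(c); X,u,v=unproj(c,d); col=im[v,u].astype(int)
    np.savez(f'{c}0.npz',im=im,d=d)
    def box(lo,hi): return np.all((X>lo)&(X<hi),1)
    # foot top: dark points z 0.003..0.02
    m=box([.44,-.12,.004],[.62,.05,.03])&(col.max(1)<80); P=X[m,:2]; h=cv2.convexHull(P.astype(np.float32))[:,0]
    print(c,'foot hull circ',circ(h.astype(float)),cv2.minEnclosingCircle(P.astype(np.float32)),np.median(X[m,2]))
    # tube: points y<-.06,z>.1
    m=box([.4,-.14,.12],[.62,-.065,.25]); P=X[m]; u_,s,vt=np.linalg.svd(P-P.mean(0),full_matrices=False); print('tube',P.mean(0),vt[0],s[:3],len(P))
    # block/shaft/clip
    m=box([.49,-.02,.14],[.56,.03,.215]); 
    w=m&(X[:,2]>.188); print('clip hi',len(X[w]),X[w].mean(0),X[w].min(0),X[w].max(0)); P=X[w]; 
    print(' eye dir',np.linalg.svd(P-P.mean(0),full_matrices=False)[2][0])
    w=m&(X[:,2]<.188); print(' block',X[w].min(0),X[w].max(0))
    # grip
    m=box([.45,.24,.068],[.53,.32,.11])&(col.max(1)<70); P=X[m]; print('grip',len(P),P.mean(0),P.min(0),P.max(0),circ(P[:,:2],.010))
    m=box([.45,.24,.06],[.55,.34,.08])&(col.min(1)>110); P=X[m]; print('loop',len(P),P.mean(0),P.min(0),P.max(0))
    m=box([.43,.22,.05],[.56,.35,.0595]); P=X[m]; print('blocktop',np.median(P[:,2]),cv2.minAreaRect(P[:,:2].astype(np.float32)*1000))
    m=box([.40,-.40,.002],[.65,-.18,.04])&(X[:,2]>.017); print('tray',cv2.minAreaRect(X[m,:2].astype(np.float32)*1000),np.median(X[m,2]))
E
```

```text
scene foot hull circ (array([ 0.52762988, -0.03835687,  0.06650257]), np.float64(2.1490747124988886e-05)) ((0.5288589596748352, -0.03829161077737808), 0.06874702870845795) 0.01698943529929135
tube [ 0.54210188 -0.07972174  0.18867785] [-0.88745849  0.00854281 -0.46080847] [1.70746434 0.35999389 0.27992766] 870
clip hi 49 [ 5.19675664e-01 -2.96999311e-04  1.98167343e-01] [ 0.50523066 -0.00539619  0.18820959] [0.53142861 0.00338844 0.20552091]
 eye dir [ 0.98221134 -0.11121805 -0.15129913]
 block [ 0.50672304 -0.01983308  0.14567667] [0.55318368 0.01831091 0.18766014]
grip 141 [0.49092946 0.28930427 0.09185276] [0.47803814 0.27895292 0.06935435] [0.49610787 0.29754539 0.10503268] (array([0.48429987, 0.28720312]), np.float64(0.0002705992936396351))
loop 125 [0.50600805 0.29845027 0.06672857] [0.47669367 0.27318594 0.0602152 ] [0.52916792 0.3166008  0.07141074]
blocktop 0.056086186061847114 ((484.98480224609375, 287.4300231933594), (86.99699401855469, 88.50733947753906), 84.36016082763672)
tray ((520.39404296875, -294.99871826171875), (195.34603881835938, 144.74160766601562), 16.88233566
[... 451 characters left out ...]
.00259584 0.20645504]
 eye dir [-0.99421892  0.08820316 -0.06122859]
 block [ 0.50913147 -0.0198933   0.16189817] [0.5516175  0.01752456 0.18701548]
grip 92 [0.48491087 0.28438029 0.09696267] [0.47560388 0.27777494 0.06886304] [0.49477825 0.2936547  0.10533736] (array([0.48527703, 0.28919038]), np.float64(0.0002814524806783406))
loop 94 [0.50898015 0.29531785 0.0679134 ] [0.4730614  0.27227571 0.06327455] [0.52880032 0.31741185 0.07167491]
blocktop 0.05657769020878643 ((485.6924133300781, 288.5688781738281), (86.25582885742188, 84.89576721191406), 83.42842102050781)
tray ((520.83740234375, -293.6625671386719), (190.18377685546875, 141.68495178222656), 16.555574417114258) 0.021801079701127754
```

```bash
python3 - <<'E'
from h import *
pts=[]
c0=np.array([.4850,.288])
for c in ['scene','top']:
    z=np.load(f'{c}0.npz'); X,u,v=unproj(c,z['d']); col=z['im'][v,u].astype(int)
    # re-project white pixels to the plane z=.064
    m=np.all((X>[.45,.24,.058])&(X<[.55,.34,.08]),1)&(col.min(1)>120)
    P=X[m]; p,f=K(c); C=-np.array(p['R']).T@p['t']; s=(.064-C[2])/(P[:,2]-C[2]); Q=C+(P-C)*s[:,None]; pts.append(Q[:,:2])
    Q=Q[:,:2]
    def segd(P,a,b):
        t=np.clip(((P-a)@(b-a))/((b-a)@(b-a)),0,1); return np.hypot(*(P-a-t[:,None]*(b-a)).T)
    A=[np.array(q)/1000 for q in [(-17,0),(-11,42),(11,42),(17,0)]]
    def res(q):
        L=(Q-q[:2])@np.array([[np.cos(q[2]),-np.sin(q[2])],[np.sin(q[2]),np.cos(q[2])]])
        return np.min([segd(L,A[i],A[i+1]) for i in range(3)],0)
    best=min((least_squares(res,[*c0,a],loss='soft_l1',f_scale=.002) for a in np.radians([-110,-90,-70,-50])),key=lambda r:r.cost)
    print(c,best.x[:2],np.degrees(best.x[2]),best.cost,len(Q))
E
```

```text
scene [0.485483   0.28375377] -61.45138290438309 0.0005171301089449482 125
top [0.48775565 0.28676512] -60.47893578988937 0.00036194801263127673 86
```

```bash
cat >> h.py <<'E'
psi=np.radians(-1.2)
Rp=(Ro.from_euler('z',psi)*Ro.from_euler('y',-.6)).as_matrix()   # pivot_end axes
Op=np.array([.5195,0.,.175])
flip=np.diag([1,-1,-1.])
Rh=Rp@np.array([[0,1,0],[1,0,0],[0,0,-1.]])  # tool x=pivot y, y=pivot x, z=-pivot z
def Rdown(yaw): return Ro.from_euler('z',np.radians(yaw)).as_matrix()@flip
def P(x,y,z): return Op+Rp@np.array([x,y,z])/1000
def cur():
    s=bot.observe(); return s['position'],Ro.from_euler('xyz',s['tool_rot']).as_matrix(),s
def delta(pos,R=None):
    p,Rc,s=cur(); R=Rc if R is None else R
    print('shift cm',np.round(Rc.T@(pos-p)*100,2),'turn',np.round(Ro.from_matrix(Rc.T@R).as_rotvec(),3),'| target',np.round(pos,4))
def stat():
    p,Rc,s=cur(); print(s['clock'],'pos',np.round(p,4),'in pivot mm',np.round(Rp.T@(p-Op)*1000,1),'zaxis',np.round(Rp.T@Rc[:,2],3),'F',np.round(s['force'],1),'g',s['grip_width'],s['finger_force'],'q',np.round(s['qpos'],2))
E
python3 -c "
from h import *
print(Rp,Op);stat();delta(P(7,0,150),Rh)"
```

```text
[[ 0.82515461  0.02094242 -0.56451864]
 [-0.01728452  0.99978068  0.01182498]
 [ 0.56464247  0.          0.82533561]] [0.5195 0.     0.175 ]
1.2 pos [ 0.2154 -0.5867  0.2313] in pivot mm [-209.  -593.   211.2] zaxis [-0.565 -0.    -0.825] F [ 0.9 -0.  -0.3] g 0.08521473243653468 0.0 q [ 1.15  0.52 -0.04  1.6   0.02  1.02 -0.11]
shift cm [ 41.42 -47.47  -7.15] turn [-0.526  0.359 -1.16 ] | target [0.4406 0.0017 0.3028]
```

move_arm:
  series:
    - [[0,0,-8],[0,0,0],55]
    - [[0,0,-8],[0,0,0],55]
    - [[41.4,-47.5,-9],[-0.526,0.359,-1.16],55]
    - [[41.4,-47.5,-9],[-0.526,0.359,-1.16],55]
    - [[41.4,-47.5,-9],[-0.526,0.359,-1.16],55]
    - [[41.4,-47.5,-9],[-0.526,0.359,-1.16],55]
    - [[41.4,-47.5,-9],[-0.526,0.359,-1.16],55]
    - [[41.4,-47.5,-9],[-0.526,0.359,-1.16],55]
    - [[41.4,-47.5,-9],[-0.526,0.359,-1.16],55]
    - [[41.4,-47.5,-9],[-0.526,0.359,-1.16],55]
    - [[41.4,-47.5,-9],[-0.526,0.359,-1.16],55]
    - [[41.4,-47.5,-9],[-0.526,0.359,-1.16],55]
    - [[41.4,-47.5,-9],[-0.526,0.359,-1.16],55]
    - [[41.4,-47.5,-9],[-0.526,0.359,-1.16],55]
    - [[41.4,-47.5,-9],[-0.526,0.359,-1.16],55]
    - [[41.4,-47.5,-9],[-0.526,0.359,-1.16],55]
    - [[41.4,-47.5,-9],[-0.526,0.359,-1.16],55]
    - [[41.4,-47.5,-9],[-0.526,0.359,-1.16],55]
    - [[41.4,-47.5,-9],[-0.526,0.359,-1.16],55]
    - [[41.4,-47.5,-9],[-0.526,0.359,-1.16],55]
  squeeze: 30

```text
clock: 2.87
position: [0.4404, 0.0021, 0.3215]
tool_rot: [2.541, 0.001, 1.551]
force: [-0.5, -0.7, 0.2]
grip_width: 0.0471
finger_force: 0.0
```

```bash
python3 -c "
from h import *
stat();delta(P(7,0,40),Rh);delta(P(7,0,2),Rh)"
```

```text
2.8667 pos [0.4404 0.0021 0.3215] in pivot mm [ 17.4   0.5 165.6] zaxis [ 0.001 -0.001 -1.   ] F [-0.5 -0.7  0.2] g 0.04707534768619398 0.0 q [ 1.11 -0.25 -1.1   2.34 -0.54  0.35  0.39]
shift cm [-0.04 -1.05 12.55] turn [0.001 0.001 0.001] | target [5.027e-01 4.000e-04 2.120e-01]
shift cm [-0.03 -1.06 16.35] turn [0.001 0.001 0.001] | target [ 5.241e-01 -1.000e-04  1.806e-01]
```

move_arm:
  series:
    - [[0,-1.05,4],[0,0,0],55]
    - [[0,-1.05,8],[0,0,0],55]
    - [[0,-1.05,11],[0,0,0],55]
    - [[0,-1.05,12.5],[0,0,0],55]
    - [[0,-1.05,12.5],[0,0,0],55]
    - [[0,-1.05,12.5],[0,0,0],55]

```text
clock: 3.37
position: [0.4398, -0.0258, 0.2692]
tool_rot: [2.598, 0.043, 1.513]
force: [0.4, -1.0, -0.2]
grip_width: 0.0468
finger_force: 0.0
```

```bash
python3 - <<'E'
from h import *
stat();delta(P(7,0,2),Rh)
a=[]
for c,y,x in [('scene',(110,230),(260,390)),('top',(160,280),(270,400))]:
    im,d=bot.grab_frame(c); a.append(cv2.resize(im[y[0]:y[1],x[0]:x[1],::-1],None,fx=3,fy=3,interpolation=3))
cv2.imwrite('pics/c2.png',np.hstack(a))
E
```

```text
3.3667 pos [ 0.4398 -0.0258  0.2692] in pivot mm [-12.1 -27.5 122.4] zaxis [-0.057 -0.056 -0.997] F [ 0.4 -1.  -0.2] g 0.04681990891833817 0.0 q [ 1.09 -0.03 -1.22  2.38  0.43  0.27 -0.57]
shift cm [ 3.44  2.57 11.74] turn [-0.057  0.057 -0.008] | target [ 5.241e-01 -1.000e-04  1.806e-01]
```

View pics/c2.png

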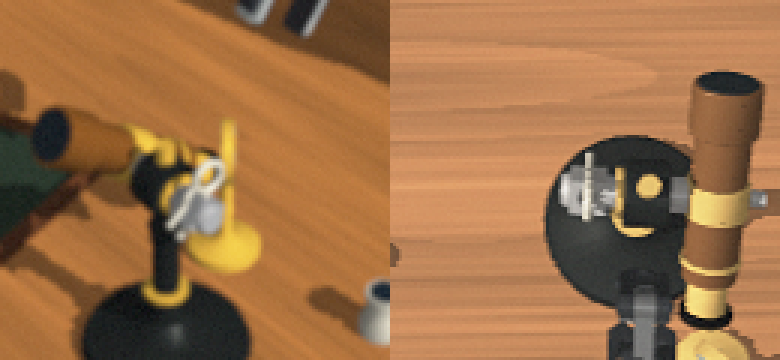

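```bash
cat > kin.py <<'E'
import numpy as np
from scipy.spatial.transform import Rotation as Ro
from scipy.optimize import least_squares
def fk(q,k,sg):
    h,a,b,L,o1,o7,s0,e0=k
    R=Ro.from_euler('z',sg[0]*q[0]+o1); p=np.array([0,0,h])+R.apply([s0,0,0])
    R=R*Ro.from_euler('y',q[1]); R=R*Ro.from_euler('z',sg[1]*q[2]); p=p+R.apply([e0,0,a])
    R=R*Ro.from_euler('y',q[3]); p=p+R.apply([-e0,0,0])
    R=R*Ro.from_euler('z',sg[2]*q[4]); p=p+R.apply([0,0,b])
    R=R*Ro.from_euler('y',q[5])*Ro.from_euler('z',sg[3]*q[6]+o7); p=p+R.apply([0,0,L])
    return p,R
E
python3 - <<'E'
from h import *; from kin import *; import itertools
s=bot.observe()
D=[([1.14875199,0.52138475,-0.03630257,1.59952325,0.02119248,1.02110512,-0.11280219],[.2153653,-.58669909,.23129192],[-3.14155617,0,.351797942]),
([1.11,-.25,-1.1,2.34,-.54,.35,.39],[.4404,.0021,.3215],[2.541,.001,1.551]),
(s['qpos'],s['position'],s['tool_rot'])]
def res(k,sg):
    r=[]
    for q,p,e in D:
        P,R=fk(q,k,sg); r+=[*(P-p),*(0.3*(R.inv()*Ro.from_euler('xyz',e)).as_rotvec())]
    return r
out=[]
for sg in itertools.product([1,-1],repeat=4):
    for o1 in (-2.37,-.07,.8,2.4):
      for o7 in (0,1.57,3.14,-1.57):
        r=least_squares(res,[.35,.45,.45,.25,o1,o7,0,0],args=(sg,)); out.append((r.cost,sg,np.round(r.x,3).tolist()))
out.sort(key=lambda t:t[0])
for o in out[:4]: print(o)
E
```

```text
(np.float64(0.0002596076694606596), (-1, -1, -1, -1), [0.242, 0.506, 0.372, 0.264, -0.081, 1.499, 0.02, 0.026])
(np.float64(0.00025960766946066157), (-1, -1, -1, -1), [0.242, 0.506, 0.372, 0.264, -0.081, 1.499, 0.02, 0.026])
(np.float64(0.00025960766946066157), (-1, -1, -1, -1), [0.242, 0.506, 0.372, 0.264, -0.081, 1.499, 0.02, 0.026])
(np.float64(0.0002596076694606616), (-1, -1, -1, -1), [0.242, 0.506, 0.372, 0.264, -0.081, 1.499, 0.02, 0.026])
```

```bash
cat >> kin.py <<'E'
k0=[0.242, 0.506, 0.372, 0.264, -0.081, 1.499, 0.02, 0.026]; sg=(-1,-1,-1,-1)
lo=np.array([-2.91,-.3,-1.5,.17,-1.26,.16,-2.52]); hi=np.array([2.91,2.13,1.42,2.43,4.41,1.93,2.52])
def ik(p,R,q0,q3=None):
    def f(q):
        P,r=fk(q,k0,sg); e=[*(P-p),*(0.3*(r.inv()*Ro.from_matrix(R)).as_rotvec()),*(1e-3*(q-q0))]
        if q3 is not None: e.append(q[2]-q3)
        return e
    r=least_squares(f,np.clip(q0,lo+.01,hi-.01),bounds=(lo,hi)); return r.x,r.cost
E
python3 - <<'E'
from h import *; from kin import *
for q3 in (-.8,-.4,0,.4,.8):
  for n,t,R in [('clip',P(7,0,2),Rh),('up',P(7,0,150),Rh),('home',P(0,0,16),Rh),('homeup',P(0,0,90),Rh),('grasp',np.array([.485,.288,.072]),Rdown(29)),('tray',np.array([.52,-.295,.06]),Rdown(90-31))]:
    b=min((ik(t,R,np.array(q0),q3) for q0 in [[0,.5,q3,1.6,0,.8,0],[0,.5,q3,1.6,1.57,.8,-1.5],[0,.5,q3,1.6,-1,.8,1]]),key=lambda r:r[1])
    print(q3,n,np.round(b[0],2),'%.1e'%b[1])
E
```

```text
-0.8 clip [ 0.52  0.38 -0.8   2.39  1.98  0.35 -2.07] 8.0e-07
-0.8 up [ 0.74 -0.13 -0.8   2.38 -0.3   0.26  0.17] 9.8e-07
-0.8 home [ 0.53  0.34 -0.8   2.41  1.97  0.33 -2.08] 8.4e-07
-0.8 homeup [ 0.6   0.09 -0.8   2.42  1.11  0.16 -1.26] 1.2e-05
-0.8 grasp [-0.11  0.79 -0.8   1.93  0.8   0.78 -2.42] 8.2e-07
-0.8 tray [ 0.92  0.85 -0.8   1.83  0.82  0.83 -0.83] 1.0e-06
-0.4 clip [ 0.22  0.31 -0.4   2.4   2.31  0.21 -2.41] 1.2e-06
-0.4 up [ 0.31 -0.1  -0.4   2.39 -0.08  0.25 -0.04] 7.0e-07
-0.4 home [ 0.23  0.27 -0.4   2.42  2.31  0.19 -2.41] 1.3e-06
-0.4 homeup [ 0.24  0.06 -0.4   2.4   0.64  0.16 -0.77] 8.8e-05
-0.4 grasp [-0.35  0.67 -0.4   1.93  0.43  0.62 -2.08] 9.7e-07
-0.4 tray [ 0.69  0.73 -0.4   1.84  0.44  0.66 -0.5 ] 5.2e-07
0 clip [-0.14  0.28 -0.    2.39  2.38  0.16 -2.52] 2.0e-04
0 up [-0.1  -0.1  -0.    2.4   0.09  0.25 -0.19] 6.7e-07
0 home [-0.15  0.25 -0.    2.42  2.37  0.16 -2.52] 1.8e-04
0 homeup [-0.1   0.04 -0.    2.39  0.21  0.16 -0.32] 1.3e-04
0 grasp [-0.62  0.63 -0.    1.93  0.    0.57 -1.67] 1.5e-06
0 tray [ 0.44  0.69  0.    1.84 -0.    0.61 -0.1 ] 1.6e-07
0.4 clip [-0.38  0.29  0.4   2.31 -1.26  0.16  1.19] 4.5e-04
0.4 up [-0.51 -0.1   0.4   2.39  0.25  0.25 -0.33] 8.6e-07
0.4 home [-0.38  0.25  0.4   2.34 -1.26  0.16  1.2 ] 4.2e-04
0.4 homeup [-0.45  0.05  0.4   2.38 -0.2   0.16  0.12] 1.3e-04
0.4 grasp [-0.88  0.67  0.4   1.93 -0.43  0.62 -1.27] 1.4e-06
0.4 tray [ 0.18  0.73  0.4   1.84 -0.44  0.66  0.3 ] 2.2e-07
0.8 clip [-0.73  0.34  0.8   2.3  -1.26  0.24  1.14] 5.7e-04
0.8 up [-0.93 -0.13  0.8   2.38  0.45  0.27 -0.52] 1.3e-06
0.8 home [-0.74  0.3   0.8   2.33 -1.26  0.22  1.15] 4.7e-04
0.8 homeup [-0.77  0.09  0.8   2.4  -0.91  0.16  0.87] 5.7e-05
0.8 grasp [-1.13  0.79  0.8   1.93 -0.8   0.78 -0.92] 1.5e-06
0.8 tray [-0.05  0.85  0.8   1.83 -0.82  0.83  0.64] 1.7e-07
```

```bash
cat >> kin.py <<'E'
def multi(t,R,q3):
    best=None
    for q5 in (-1,0,1.5,3):
        for q7 in (-2,0,2):
            q,c=ik(t,R,np.array([-q3,.4,q3,2.2,q5,.4,q7]),q3)
            if c<3e-5:
                m=np.min(np.minimum(q-lo,hi-q))
                if best is None or m>best[0]: best=(m,q)
    return best
E
python3 - <<'E'
from h import *; from kin import *
Rz=lambda a:Ro.from_euler('z',a).as_matrix(); Ry=lambda a:Ro.from_euler('y',a).as_matrix()
for yaw in (0,np.pi):
  for beta in (-.5,-.25,0,.25,.5):
    R=Rh@Rz(yaw)@Ry(beta)
    # tilt keeps grasp point (19 mm behind TCP)
    g=P(7,0,21)+R[:,2]*.019
    for q3 in (-1.3,-1,-.6,.6,1,1.3):
        b=multi(g,R,q3)
        if b is None: continue
        q=b[1]; ms=[b[0]]; ok=True
        for d in np.arange(.015,.076,.015):
            q,c=ik(g+Rp[:,2]*d,R,q,q3); ms.append(np.min(np.minimum(q-lo,hi-q)));
            if c>3e-5: ok=False
        if b[0]>.08: print(round(yaw,1),beta,q3,np.round(b[1],2),np.round(ms,2),ok)
E
```

```text
0 -0.5 -1.3 [ 0.46  0.79 -1.3   2.31  1.62  1.47 -1.95] [0.12 0.11 0.1  0.1  0.09 0.09] True
0 -0.5 -1 [ 0.33  0.59 -1.    2.31  1.59  1.18 -1.96] [0.12 0.11 0.1  0.09 0.09 0.08] True
0 -0.5 -0.6 [ 0.07  0.45 -0.6   2.32  1.57  0.92 -1.96] [0.11 0.1  0.09 0.08 0.08 0.08] True
0 -0.5 0.6 [-0.82  0.45  0.6   2.32  1.54  0.39 -1.94] [0.11 0.1  0.09 0.08 0.08 0.08] True
3.1 0.5 -1.3 [ 0.46  0.79 -1.3   2.31  1.62  1.47  1.2 ] [0.12 0.11 0.1  0.1  0.09 0.09] True
3.1 0.5 -1 [ 0.33  0.59 -1.    2.32  1.59  1.18  1.19] [0.11 0.11 0.1  0.09 0.09 0.08] True
3.1 0.5 -0.6 [ 0.07  0.45 -0.6   2.32  1.57  0.92  1.18] [0.11 0.1  0.09 0.08 0.08 0.08] True
3.1 0.5 0.6 [-0.82  0.45  0.6   2.32  1.54  0.39  1.2 ] [0.11 0.1  0.09 0.08 0.08 0.08] True
```

```bash
cat >> kin.py <<'E'
from scipy.spatial.transform import Slerp
def path(q,t,R,n=25):
    P0,R0=fk(q,k0,sg); S=Slerp([0,1],Ro.concatenate([R0,Ro.from_matrix(R)])); mm=9
    for i in range(1,n+1):
        q,c=ik(P0+(t-P0)*i/n,S(i/n).as_matrix(),q); mm=min(mm,np.min(np.minimum(q-lo,hi-q)))
    return q,c,mm
E
python3 - <<'E'
from h import *; from kin import *
Ry=lambda a:Ro.from_euler('y',a).as_matrix()
q0=bot.observe()['qpos']; p,R=fk(q0,k0,sg); print('model err',p-bot.observe()['position'])
for b in (-.3,-.4,-.5):
    R=Rh@Ry(b); T=P(7,0,24)+R[:,2]*.019
    q,c,m=path(q0,T+Rp[:,2]*.08,R); print(b,np.round(q,2),'%.1e'%c,round(m,2))
    q,c,m=path(q,T,R); print('  clip',np.round(q,2),'%.1e'%c,round(m,2))
    q,c,m=path(q,T+Rp[:,2]*.07,R); print('  out',np.round(q,2),'%.1e'%c,round(m,2))
    qo=q
    for yaw in (30,60,90,120):
        q,c,m=path(qo,np.array([.52,-.2,.3]),Rdown(yaw)); q,c,m2=path(q,np.array([.52,-.295,.08]),Rdown(yaw)); print('  tray',yaw,np.round(q,2),'%.1e'%c,round(m,2),round(m2,2))
    for phi in (-62,):
        Rpin=Ro.from_euler('z',np.radians(phi)).as_matrix()
        Rg=Rpin@np.array([[0,1,0],[1,0,0],[0,0,-1.]])@Ry(b); T=np.array([.485,.288,.056+.038])+Rg[:,2]*.019
        q,c,m=path(q,np.array([.5,.1,.3]),Rg); q,c,m2=path(q,T+[0,0,.07],Rg);q,c,m3=path(q,T,Rg); print('  pin',np.round(q,2),'%.1e'%c,round(m,2),m2,m3)
        q,c,m=path(q,T+[0,0,.2],Rg);T=P(0,0,38)+R[:,2]*.019;q,c,m2=path(q,T+Rp[:,2]*.07,R);q,c,m3=path(q,T,R); print('  home',np.round(q,2),'%.1e'%c,round(m,2),m2,m3)
E
```

```text
model err [0.00040106 0.00027156 0.00482325]
-0.3 [ 0.53  0.21 -1.    2.38  1.38  0.67 -1.69] 5.4e-10 0.04
  clip [ 0.39  0.46 -0.91  2.36  1.67  0.82 -1.94] 1.3e-10 0.05
  out [ 0.5   0.24 -0.99  2.38  1.43  0.7  -1.73] 2.2e-10 0.05
  tray 30 [ 0.92  0.81 -0.78  1.82  0.75  0.84 -1.28] 2.9e-10 0.07 0.5
  tray 60 [ 0.97  0.86 -0.89  1.82  0.85  0.9  -0.84] 2.9e-10 0.07 0.37
  tray 90 [ 1.02  0.91 -1.01  1.82  0.94  0.98 -0.39] 2.8e-10 0.07 0.25
  tray 120 [ 1.07  0.98 -1.12  1.82  1.03  1.06  0.07] 2.7e-10 0.07 0.14
  pin [-0.18  0.86 -0.73  1.71  0.52  1.11 -2.19] 2.6e-11 0.39 0.36589162021349564 0.327921391074137
  home [ 0.33  0.38 -0.81  2.39  1.65  0.73 -1.94] 1.2e-10 0.33 0.030366618196050243 0.029962913654511425
-0.4 [ 0.44  0.26 -1.    2.36  1.38  0.84 -1.74] 6.9e-10 0.04
  clip [ 0.33  0.49 -0.9   2.34  1.62  0.96 -1.94] 1.1e-10 0.07
  out [ 0.43  0.29 -0.99  2.36  1.41  0.86 -1.77] 1.5e-10 0.07
  tray 30 [ 0.92  0.81 -0.79  1.82  0.76  0.85 -1.29] 2.9e-10 0.09 0.48
  tray 60 [ 0.98  0.86 -0.9   1.82  0.85  0.91 -0.84] 2.9e-10 0.09 0.37
  tray 90 [ 1.02  0.92 -1.01  1.82  0.
[... 293 characters left out ...]
0.04402767359182125
-0.5 [ 0.36  0.3  -0.98  2.35  1.37  1.   -1.78] 8.7e-10 0.05
  clip [ 0.26  0.53 -0.88  2.32  1.57  1.09 -1.95] 8.8e-11 0.08
  out [ 0.34  0.33 -0.97  2.35  1.4   1.02 -1.81] 1.1e-10 0.08
  tray 30 [ 0.93  0.82 -0.8   1.82  0.77  0.85 -1.3 ] 2.9e-10 0.1 0.47
  tray 60 [ 0.98  0.86 -0.91  1.82  0.86  0.91 -0.85] 2.9e-10 0.1 0.36
  tray 90 [ 1.03  0.92 -1.01  1.82  0.94  0.98 -0.39] 2.8e-10 0.1 0.25
  tray 120 [ 1.07  0.98 -1.11  1.82  1.02  1.06  0.07] 2.7e-10 0.09 0.15
  pin [-0.23  0.94 -0.69  1.56  0.43  1.34 -2.12] 2.0e-11 0.24 0.25115356125667954 0.4000503493318437
  home [ 0.18  0.44 -0.76  2.35  1.54  0.99 -1.95] 7.5e-11 0.23 0.06075940513927636 0.06096961003357704
```

```bash
cat >> h.py <<'E'
Ry=lambda a:Ro.from_euler('y',a).as_matrix()
B=-.45; Rt=Rh@Ry(B)
def G(x,y,z): return P(x,y,z)+Rt[:,2]*.019   # TCP for grasp point at pivot coords (mm), leaning tool
E
python3 -c "
from h import *
delta(G(7,0,104),Rt)"
```

```text
shift cm [2.08 2.12 3.31] turn [-0.058 -0.395  0.006] | target [ 0.4761 -0.0074  0.2507]
```

move_arm:
  series:
    - [[0.3,0.2,0],[-0.01,-0.08,0],55]
    - [[0.6,0.5,0.3],[-0.02,-0.16,0],55]
    - [[1,1,1],[-0.03,-0.24,0],55]
    - [[1.5,1.5,2],[-0.04,-0.32,0],55]
    - [[2.1,2.1,3.3],[-0.058,-0.395,0.006],55]
    - [[2.1,2.1,3.3],[-0.058,-0.395,0.006],55]
    - [[2.1,2.1,3.3],[-0.058,-0.395,0.006],55]
    - [[2.1,2.1,3.3],[-0.058,-0.395,0.006],55]
    - [[2.1,2.1,3.3],[-0.058,-0.395,0.006],55]

```text
clock: 4.22
position: [0.4746, -0.0069, 0.2506]
tool_rot: [2.496, 0.375, 1.283]
force: [0.0, -0.7, -0.0]
grip_width: 0.0472
finger_force: 0.0
```

```bash
python3 -c "
from h import *
stat();delta(G(7,0,60),Rt);delta(G(7,0,24),Rt)"
```

```text
4.2167 pos [ 0.4746 -0.0069  0.2506] in pivot mm [ 5.7 -7.8 87.7] zaxis [-0.004 -0.441 -0.898] F [ 0.  -0.7 -0. ] g 0.047210074863387394 0.0 q [ 0.39  0.36 -1.16  2.31  1.28  1.15 -1.77]
shift cm [1.94 0.15 4.04] turn [-0.004  0.006  0.004] | target [ 0.5009 -0.0079  0.2144]
shift cm [3.52 0.17 7.27] turn [-0.004  0.006  0.004] | target [ 0.5212 -0.0083  0.1846]
```

move_arm:
  series:
    - [[0.9,0.15,1.9],[0,0,0],55]
    - [[1.7,0.15,3.7],[0,0,0],55]
    - [[2.4,0.15,5],[0,0,0],55]
    - [[2.8,0.15,5.8],[0,0,0],55]
    - [[3.1,0.15,6.5],[0,0,0],55]
    - [[3.3,0.15,6.9],[0,0,0],55]
    - [[3.5,0.17,7.25],[0,0,0],55]
    - [[3.5,0.17,7.25],[0,0,0],55]
    - [[3.5,0.17,7.25],[0,0,0],55]

```text
clock: 4.97
position: [0.5231, -0.0072, 0.1865]
tool_rot: [2.491, 0.368, 1.284]
force: [0.5, -0.5, -0.1]
grip_width: 0.0471
finger_force: 0.0
```

```bash
python3 - <<'E'
from h import *
stat()
a=[]
for c,y,x in [('scene',(120,220),(270,400)),('top',(160,260),(270,400))]:
    im,d=bot.grab_frame(c); a.append(cv2.resize(im[y[0]:y[1],x[0]:x[1],::-1],None,fx=3,fy=3,interpolation=3))
cv2.imwrite('pics/c3.png',np.hstack(a))
E
```

```text
4.9667 pos [ 0.5231 -0.0072  0.1865] in pivot mm [ 9.6 -7.2  7.4] zaxis [ 0.001 -0.436 -0.9  ] F [ 0.5 -0.5 -0.1] g 0.047144611103845255 0.0 q [ 0.3   0.58 -1.05  2.27  1.49  1.21 -1.9 ]
```

View pics/c3.png

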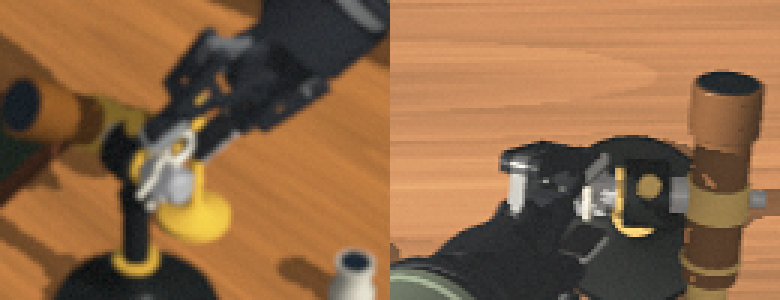

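move_arm:
  series:
    - [[0,-0.2,0],[0,0,0],25]
    - [[0,-0.2,0],[0,0,0],10]
    - [[0,-0.2,0],[0,0,0],10]
    - [[0,-0.2,0],[0,0,0],10]
    - [[0,-0.2,0],[0,0,0],10]
    - [[0,-0.2,0],[0,0,0],10]
  squeeze: 40

```text
clock: 5.57
position: [0.5214, -0.0071, 0.1852]
tool_rot: [2.49, 0.368, 1.284]
force: [-7.3, 0.3, 5.1]
grip_width: 0.0258
finger_force: 39.0
```

```bash
python3 - <<'E'
from h import *
stat(); p,R,s=cur()
print('pull 60 along pivot z in tool cm',R.T@Rp[:,2]*6)
E
```

```text
5.5667 pos [ 0.5214 -0.0071  0.1852] in pivot mm [ 7.5 -7.   7.3] zaxis [ 0.002 -0.436 -0.9  ] F [-7.3  0.3  5.1] g 0.025825098091900364 38.95178656617645 q [ 0.29  0.58 -1.05  2.28  1.49  1.21 -1.91]
pull 60 along pivot z in tool cm [-2.61319267  0.00749438 -5.40103397]
```

move_arm:
  series:
    - [[0,0,0],[0,0,0],50]
    - [[0,0,0],[0,0,0],50]
    - [[0.1,-0.1,0.2],[0,0,0],50]
    - [[0.17,-0.1,0.36],[0,0,0],50]
    - [[0.17,-0.1,0.36],[0,0,0],50]
    - [[0.17,-0.1,0.36],[0,0,0],10]
    - [[0.17,-0.1,0.36],[0,0,0],10]
    - [[0.17,-0.1,0.36],[0,0,0],10]
    - [[0.17,-0.1,0.36],[0,0,0],10]
    - [[0.17,-0.1,0.36],[0,0,0],10]

```text
clock: 6.4
position: [0.523, -0.0071, 0.1812]
tool_rot: [2.49, 0.368, 1.284]
force: [-1.1, 0.8, -0.5]
grip_width: 0.0259
finger_force: 39.2
```

```bash
python3 - <<'E'
from h import *
stat()
E
```

```text
6.4 pos [ 0.523  -0.0071  0.1812] in pivot mm [ 6.5 -7.   3.1] zaxis [ 0.002 -0.435 -0.9  ] F [-1.1  0.8 -0.5] g 0.02587641036164002 39.18850257061422 q [ 0.29  0.59 -1.04  2.28  1.5   1.22 -1.92]
```

move_arm:
  series:
    - [[-0.13,0,-0.27],[0,0,0],10]
    - [[-0.35,0,-0.72],[0,0,0],10]
    - [[-0.65,0,-1.35],[0,0,0],10]
    - [[-1.0,0,-2.05],[0,0,0],10]
    - [[-1.3,0,-2.7],[0,0,0],10]
    - [[-1.65,0,-3.4],[0,0,0],10]
    - [[-2.0,0,-4.1],[0,0,0],10]
    - [[-2.3,0,-4.75],[0,0,0],10]
    - [[-2.6,0,-5.4],[0,0,0],10]
    - [[-3.0,0,-6.2],[0,0,0],10]
    - [[-3.0,0,-6.2],[0,0,0],10]
    - [[-3.0,0,-6.2],[0,0,0],10]
    - [[-3.0,0,-6.2],[0,0,0],10]

```text
clock: 7.48
position: [0.4843, -0.0064, 0.2381]
tool_rot: [2.49, 0.368, 1.283]
force: [-0.4, 0.2, -0.5]
grip_width: 0.0261
finger_force: 40.1
```

```bash
python3 - <<'E'
from h import *
stat()
a=[]
for c,y,x in [('scene',(100,200),(270,400)),('top',(160,260),(270,400))]:
    im,d=bot.grab_frame(c); a.append(cv2.resize(im[y[0]:y[1],x[0]:x[1],::-1],None,fx=3,fy=3,interpolation=3))
cv2.imwrite('pics/c4.png',np.hstack(a))
E
```

```text
7.4833 pos [ 0.4843 -0.0064  0.2381] in pivot mm [ 6.6 -7.2 71.9] zaxis [ 0.002 -0.435 -0.9  ] F [-0.4  0.2 -0.5] g 0.02611826280408789 40.06132846232504 q [ 0.37  0.41 -1.14  2.31  1.33  1.16 -1.81]
```

View pics/c4.png

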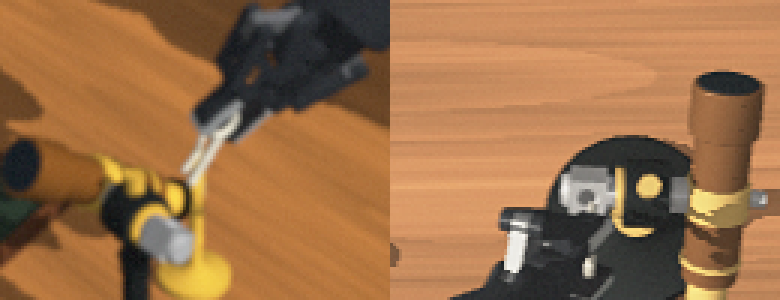

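```bash
python3 - <<'E'
from h import *
from kin import *
R=Rdown(17)
delta(np.array([.46,-.02,.35])); delta(np.array([.53,-.292,.25]),R)
q=bot.observe()['qpos']
q,c,m=path(q,np.array([.46,-.02,.355]),cur()[1]);print(np.round(q,2),c,m)
q,c,m=path(q,np.array([.53,-.292,.255]),R);print(np.round(q,2),c,m)
q,c,m=path(q,np.array([.53,-.292,.041]),R);print(np.round(q,2),c,m)
E
```

```text
shift cm [-5.9   4.38 -8.94] turn [0. 0. 0.] | target [ 0.46 -0.02  0.35]
shift cm [-24.8    4.94  14.11] turn [0.772 0.008 1.06 ] | target [ 0.53  -0.292  0.25 ]
[ 0.97 -0.04 -1.36  2.21  0.91  0.76 -1.18] 5.498642064923704e-09 0.11254984460926853
[ 1.01  0.65 -1.    1.62  0.58  1.2  -1.38] 1.3870074885407146e-09 0.15088073954144643
[ 0.9   0.89 -0.78  1.82  0.85  0.82 -1.59] 3.4934646172955544e-10 0.5052687603424856
```

move_arm:
  series:
    - [[-2,1.4,-3],[0,0,0],10]
    - [[-4,2.8,-6],[0,0,0],10]
    - [[-5.9,4.1,-8.6],[0,0,0],10]
    - [[-5.9,4.1,-8.6],[0,0,0],10]
    - [[-8.5,4.2,-6],[0.1,0,0.15],10]
    - [[-11,4.3,-4],[0.2,0,0.27],10]
    - [[-13.5,4.4,-1],[0.3,0,0.4],10]
    - [[-16,4.5,2],[0.4,0,0.53],10]
    - [[-18.5,4.6,5],[0.5,0,0.66],10]
    - [[-21,4.7,8],[0.6,0,0.8],10]
    - [[-23,4.8,11],[0.7,0,0.95],10]
    - [[-24.8,4.9,14.1],[0.772,0.008,1.06],10]
    - [[-24.8,4.9,14.1],[0.772,0.008,1.06],10]
    - [[-24.8,4.9,14.1],[0.772,0.008,1.06],10]
    - [[-24.8,4.9,14.1],[0.772,0.008,1.06],10]

```text
clock: 8.83
position: [0.5295, -0.293, 0.2487]
tool_rot: [-3.135, 0.0, 0.289]
force: [-0.4, 0.5, 0.2]
grip_width: 0.0257
finger_force: 40.1
```

```bash
python3 - <<'E'
from h import *
stat(); delta(np.array([.53,-.292,.041]),Rdown(17))
E
```

```text
8.8333 pos [ 0.5295 -0.293   0.2487] in pivot mm [  55.  -292.7   51.7] zaxis [-0.566  0.006 -0.824] F [-0.4  0.5  0.2] g 0.02565796120545519 40.070585338398814 q [ 0.99  0.61 -0.9   1.6   0.5   1.18 -1.29]
shift cm [ 0.08  0.05 20.77] turn [-0.007  0.    -0.008] | target [ 0.53  -0.292  0.041]
```

move_arm:
  series:
    - [[0,0,4],[0,0,0],10]
    - [[0,0,8],[0,0,0],10]
    - [[0,0,12],[0,0,0],10]
    - [[0,0,15],[0,0,0],10]
    - [[0,0,17],[0,0,0],10]
    - [[0,0,18.5],[0,0,0],10]
    - [[0,0,19.5],[0,0,0],10]
    - [[0,0,20.3],[0,0,0],10]
    - [[0,0,20.6],[0,0,0],10]
    - [[0,0,20.6],[0,0,0],10]
    - [[0,0,20.6],[0,0,0],10]

```text
clock: 9.75
position: [0.5301, -0.292, 0.045]
tool_rot: [3.141, -0.001, 0.297]
force: [0.4, -0.0, -0.8]
grip_width: 0.0258
finger_force: 40.1
```

move_arm:
  series:
    - [[0,0,0],[0,0,0],45]
    - [[0,0,0],[0,0,0],60]
    - [[0,0,0],[0,0,0],90]
    - [[0,0,0],[0,0,0],90]
    - [[0,0,0],[0,0,0],90]
    - [[0,0,0],[0,0,0],90]
    - [[0,0,-4],[0,0,0],90]
    - [[0,0,-8],[0,0,0],90]
    - [[0,0,-12],[0,0,0],90]
    - [[0,0,-16],[0,0,0],90]
    - [[0,0,-20],[0,0,0],90]
    - [[0,0,-24],[0,0,0],90]
    - [[0,0,-26],[0,0,0],90]
    - [[0,0,-26],[0,0,0],90]

```text
clock: 10.92
position: [0.531, -0.292, 0.3091]
tool_rot: [3.137, -0.005, 0.297]
force: [0.1, 0.5, -1.3]
grip_width: 0.0767
finger_force: 0.0
```

```bash
python3 - <<'E'
from h import *
from kin import *
stat()
a=[]
for c,y,x in [('scene',(120,220),(190,320)),('top',(150,290),(320,510))]:
    im,d=bot.grab_frame(c); a.append(cv2.resize(im[y[0]:y[1],x[0]:x[1],::-1],(390,300),interpolation=3))
    for q in bot.trace(c,'spring_clip')[:3]:
        X,_,_=unproj(c,d,q['mask']); print(c,q['conf'],q['bbox'],X.min(0),X.max(0))
    if c=='top':
        X,u,v=unproj(c,d); m=np.all((X>[.505,-.025,.15],)&(X<[.535,.03,.2]),1) if 0 else None
cv2.imwrite('pics/c5.png',np.hstack(a))
# pin plan
Rpin=Ro.from_euler('z',np.radians(-62)).as_matrix(); Rg=Rpin@np.array([[0,1,0],[1,0,0],[0,0,-1.]])@Ry(B); T=np.array([.485,.288,.056+.038])+Rg[:,2]*.019
q=bot.observe()['qpos']; 
for t in (np.array([.53,0,.42]),T+[0,0,.1]):
    q,c,m=path(q,t,Rg if t[1]>.1 else Ro.from_matrix(Rg).as_matrix()); print(np.round(q,2),c,m)
    delta(t,Rg)
E
```

```text
10.9167 pos [ 0.531  -0.292   0.3091] in pivot mm [  90.3 -291.7  100.8] zaxis [-0.56  -0.003 -0.829] F [ 0.1  0.5 -1.3] g 0.07665782903181115 0.0 q [ 1.01  0.55 -0.93  1.53  0.46  1.28 -1.25]
scene 0.5 [253.8, 165.7, 266.3, 175.7] [ 0.48529317 -0.31441294  0.00633504] [ 0.54116861 -0.28162774  0.01605907]
scene 0.29 [205.5, 225.0, 222.1, 240.8] [ 7.05197430e-01 -2.10710871e-01 -1.12617237e-05] [ 0.75568779 -0.14841959  0.03108512]
top 0.61 [455.3, 222.5, 468.7, 250.8] [ 0.48249014 -0.31839125  0.0044056 ] [ 0.53974881 -0.28129792  0.01644546]
top 0.25 [361.8, 268.8, 390.8, 299.4] [ 3.76559950e-01 -1.25635675e-01 -3.25961356e-04] [ 0.43810046 -0.06509373  0.13827538]
[ 0.26  0.54 -0.79  1.27  0.41  1.93 -1.55] 1.1978575152682004e-08 5.8456107869808704e-06
shift cm [  8.62 -27.9  -11.65] turn [-0.044 -0.448 -0.188] | target [0.53 0.   0.42]
[-0.2   0.8  -0.75  1.53  0.37  1.45 -2.1 ] 6.166377197831964e-10 0.02428924587496728
shift cm [ 11.94 -56.57  12.68] turn [-0.044 -0.448 -0.188] | target [0.4777 0.2841 0.1769]
```

View pics/c5.png

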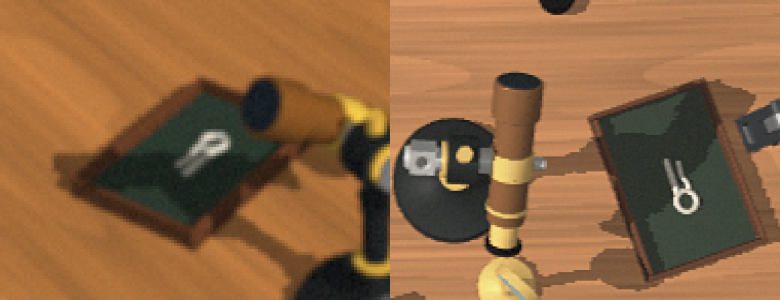

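```bash
python3 - <<'E'
from h import *
for c in ['top','scene']:
    im,d=bot.grab_frame(c)
    X,u,v=unproj(c,d)
    p0=proj(c,[Op,P(12,12,0),P(-12,12,0),P(-12,-12,0),P(12,-12,0),P(0,18,-12)]); print(c,np.round(p0,1))
    L=(X-Op)@Rp*1000
    m=(abs(L[:,0])<25)&(L[:,1]>-16)&(L[:,1]<25)&(abs(L[:,2])<12)
    t=(abs(L[:,2])<3)&(abs(L[:,0])<9)&(L[:,1]>-16)&(L[:,1]<11); print('top face z',np.median(L[t,2]),t.sum(),'y max',L[m,1].max(), 'xlim',np.percentile(L[m&(abs(L[:,2])<4),0],[2,98]))
    u0,v0=int(round(p0[0,0])),int(round(p0[0,1])); print(cv2.cvtColor(im,cv2.COLOR_RGB2GRAY)[v0-9:v0+10,u0-9:u0+12])
E
```

```text
top [[335.  226.4]
 [328.8 220.8]
 [328.8 231.8]
 [341.  231.8]
 [341.2 220.9]
 [325.8 223.6]]
top face z -0.4311659357585442 84 y max 17.522178559168296 xlim [-10.46040615  13.9036862 ]
[[110  52  69  93 115 124 121 121 121 121 121 122 124 123 125 127  90  40
   35 160 177]
 [ 72 137 172 157 129 119 121 119 119 120 120 122 120 122 124 127 109  74
   62 166 183]
 [ 61 156 188 169 134 120 118 118 120 118 118 121 120 122 122 123 136 121
   95 171 189]
 [ 63 173 210 189 157 149 149 142 135 134 132 137 127 121 121 123 142 126
  100 174 197]
 [ 70 191 224 191 173 177 180 180 175 179 184 181 178 180 183 183 141 108
  105 179 199]
 [ 76 210 235 210 176 179 176 178 178 179 182 179 175 181 180 179 146 112
  120 186 203]
 [118 218 233 208 178 176 178 153 134 111 123 161 179 178 174 183 152 121
  130 202 212]
 [106 203 226 197 174 176 166 123  93  94  95 105 159 179 180 182 195 204
  202 220 217]
 [100 180 211 192 176 176 147 104  93  98  96  87 164 188 181 178 179 183
  181 213 214]
 [ 97 171 199 183 174 180 140  93  96  96  94  91 182 205 181 177 174 172
  158 188 203]
 [ 90 162 186 175 172 1
[... 1959 characters left out ...]
1 120 119 120 121 137 156 158 153 154 146 140 151 173 184 167
  134 123 124]
 [124 121 120 118 117 120 126 145 165 174 176 173 168 160 164 179 184 173
  136 121 124]
 [121 119 119 119 119 123 131 155 175 185 188 186 180 172 174 180 188 174
  138 125 124]
 [120 120 118 119 119 124 141 167 184 188 190 187 179 174 174 180 189 174
  138 126 125]
 [121 119 121 120 119 131 147 168 181 187 184 183 176 172 170 178 185 165
  135 126 129]
 [119 119 120 118 125 134 151 166 177 179 179 176 177 174 170 181 181 162
  134 127 126]
 [109 116 117 123 126 134 145 166 174 179 176 176 174 170 167 179 180 166
  141 136 135]
 [ 91 110 121 131 130 131 139 158 171 177 173 174 172 163 164 181 182 167
  151 146 151]]
```

move_arm:
  series:
    - [[2,-4,-3],[0,0,0],60]
    - [[3,-8,-6],[0,0,0],60]
    - [[5,-12,-9],[0,0,0],60]
    - [[6,-16,-9],[0,0,0],60]
    - [[7,-20,-9],[0,0,0],60]
    - [[8,-24,-9],[0,0,0],60]
    - [[9,-28,-9],[0,0,0],60]
    - [[9.5,-32,-8],[0,0,0],60]
    - [[10,-36,-6],[0,-0.1,-0.05],60]
    - [[10.5,-40,-4],[-0.01,-0.15,-0.1],60]
    - [[11,-44,-1],[-0.02,-0.2,-0.12],60]
    - [[11.4,-48,2],[-0.03,-0.25,-0.14],60]
    - [[11.6,-52,6],[-0.03,-0.3,-0.16],60]
    - [[11.8,-55,9],[-0.04,-0.4,-0.18],60]
    - [[11.9,-56.5,12],[-0.044,-0.448,-0.188],60]
    - [[11.9,-56.5,12],[-0.044,-0.448,-0.188],60]
    - [[11.9,-56.5,12],[-0.044,-0.448,-0.188],60]
    - [[11.9,-56.5,12],[-0.044,-0.448,-0.188],60]

```text
clock: 12.72
position: [0.4755, 0.2854, 0.1807]
tool_rot: [-3.141, 0.454, 0.493]
force: [-0.4, -0.2, 0.3]
grip_width: 0.0514
finger_force: 0.0
```

```bash
python3 - <<'E'
from h import *
stat()
Rpin=Ro.from_euler('z',np.radians(-62)).as_matrix(); Rg=Rpin@np.array([[0,1,0],[1,0,0],[0,0,-1.]])@Ry(B); T=np.array([.485,.288,.056+.038])+Rg[:,2]*.019
delta(T,Rg);delta(T+[0,0,.05],Rg)
E
```

```text
12.7167 pos [0.4755 0.2854 0.1807] in pivot mm [-38.  284.4  32.9] zaxis [-0.823 -0.215 -0.526] F [-0.4 -0.2  0.3] g 0.051374707479400976 0.0 q [-0.11  0.88 -0.92  1.42  0.46  1.56 -2.14]
shift cm [4.67 0.22 9.27] turn [0.001 0.004 0.004] | target [0.4777 0.2841 0.0769]
shift cm [2.48 0.21 4.77] turn [0.001 0.004 0.004] | target [0.4777 0.2841 0.1269]
```

move_arm:
  series:
    - [[1.2,0.2,2.4],[0,0,0],60]
    - [[2.4,0.2,4.7],[0,0,0],60]
    - [[3.2,0.2,6.4],[0,0,0],60]
    - [[3.8,0.2,7.6],[0,0,0],60]
    - [[4.3,0.2,8.5],[0,0,0],60]
    - [[4.65,0.2,9.25],[0,0,0],60]
    - [[4.65,0.2,9.25],[0,0,0],60]
    - [[4.65,0.2,9.25],[0,0,0],60]

```text
clock: 13.38
position: [0.4809, 0.2822, 0.0814]
tool_rot: [3.141, 0.448, 0.488]
force: [0.1, 0.4, 0.1]
grip_width: 0.0509
finger_force: 0.0
```

```bash
python3 - <<'E'
from h import *
stat()
a=[]
for c,y,x in [('scene',(220,320),(380,510)),('top',(190,290),(150,280))]:
    im,d=bot.grab_frame(c); a.append(cv2.resize(im[y[0]:y[1],x[0]:x[1],::-1],(390,300),interpolation=3))
cv2.imwrite('pics/c6.png',np.hstack(a))
E
```

```text
13.3833 pos [0.4809 0.2822 0.0814] in pivot mm [-89.6 281.3 -52.1] zaxis [-0.821 -0.212 -0.53 ] F [0.1 0.4 0.1] g 0.05094068026660381 0.0 q [-0.12  1.   -0.87  1.47  0.54  1.42 -2.16]
```

View pics/c6.png

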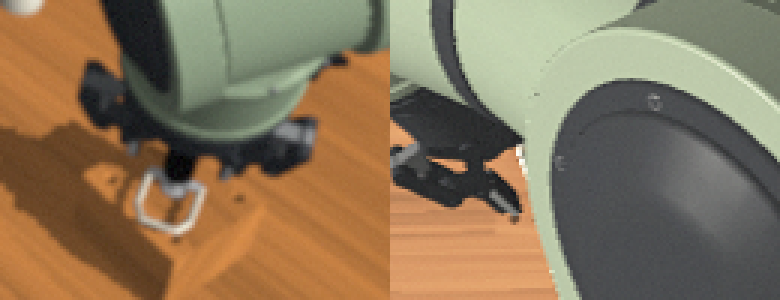

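move_arm:
  series:
    - [[0.03,-0.3,0.45],[0,0,0],60]
    - [[0.03,-0.3,0.45],[0,0,0],60]
    - [[0.03,-0.3,0.45],[0,0,0],60]
    - [[0.03,-0.3,0.45],[0,0,0],5]
    - [[0.03,-0.3,0.45],[0,0,0],5]
    - [[0.03,-0.3,0.45],[0,0,0],5]
    - [[0.03,-0.3,0.45],[0,0,0],5]
    - [[0.03,-0.3,0.45],[0,0,0],5]
    - [[0.03,-0.3,0.45],[0,0,0],5]
  squeeze: 60

```text
clock: 14.23
position: [0.4779, 0.2841, 0.0768]
tool_rot: [3.14, 0.449, 0.488]
force: [1.0, -1.2, 7.1]
grip_width: 0.0183
finger_force: 58.7
```

```bash
python3 - <<'E'
from h import *
stat()
p,R,s=cur(); print('vertical up in tool',R.T@[0,0,1], 'grasp pt',p-R[:,2]*.019)
E
```

```text
14.2333 pos [0.4779 0.2841 0.0768] in pivot mm [-94.7 283.2 -54.2] zaxis [-0.821 -0.212 -0.53 ] F [ 1.  -1.2  7.1] g 0.01829252487393978 58.65514576435089 q [-0.13  1.   -0.86  1.47  0.55  1.42 -2.17]
vertical up in tool [-0.43377459  0.00107893 -0.90102078] grasp pt [0.48515904 0.28798814 0.09396254]
```

move_arm:
  series:
    - [[-0.45,0,-0.9],[0,0,0],5]
    - [[-0.9,0,-1.8],[0,0,0],5]
    - [[-1.3,0,-2.7],[0,0,0],5]
    - [[-1.75,0,-3.6],[0,0,0],5]
    - [[-2.2,0,-4.5],[0,0,0],5]
    - [[-2.6,0,-5.4],[0,0,0],5]
    - [[-3.5,0,-7.2],[0,0,0],5]
    - [[-4.3,0,-9],[0,0,0],5]
    - [[-5.2,0,-10.8],[0,0,0],5]
    - [[-5.2,0,-10.8],[0,0,0],5]
    - [[-5.2,0,-10.8],[0,0,0],5]

```text
clock: 15.15
position: [0.4781, 0.2844, 0.1977]
tool_rot: [3.14, 0.447, 0.488]
force: [0.9, -0.3, -1.8]
grip_width: 0.0184
finger_force: 58.6
```

```bash
python3 - <<'E'
from h import *
stat()
# pin pose from picture: loop direction/pin axis check
im,d=bot.grab_frame('scene')
cv2.imwrite('pics/c7.png',cv2.resize(im[180:300,380:510,::-1],(650,600),interpolation=3))
np.savez('lift.npz',im=im,d=d)
for q in bot.trace('scene','hitch_pin')[:2]: print(q['conf'],q['bbox'])
E
```

```text
15.15 pos [0.4781 0.2844 0.1977] in pivot mm [-26.3 283.5  45.5] zaxis [-0.82  -0.212 -0.531] F [ 0.9 -0.3 -1.8] g 0.018401290881042493 58.61747324466705 q [-0.1   0.86 -0.92  1.41  0.45  1.59 -2.14]
0.82 [438.0, 217.9, 462.5, 258.9]
0.45 [381.8, 203.7, 396.6, 223.8]
```

View pics/c7.png

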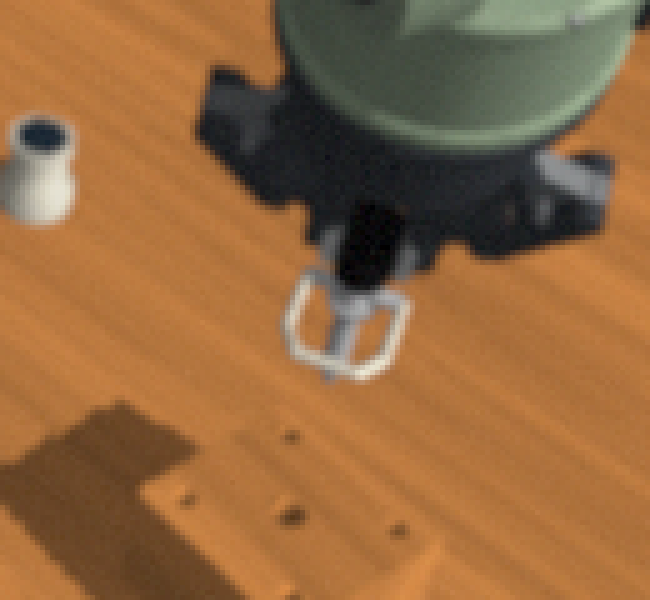

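```bash
python3 - <<'E'
from h import *
p,R,s=cur(); g=p-R[:,2]*.019
for z in (46,0,-41): print(z,proj('scene',g+[0,0,(z-38)/1000]))
# pin along tool-frame direction of original vertical
X=np.array([.485,.288,.0]); print(proj('scene',[X+[0,0,.1],X]))
z=np.load('lift.npz'); X,u,v=unproj('scene',z['d']); col=z['im'][v,u].astype(int)
m=np.all((X>[.42,.22,.085])&(X<[.56,.36,.24]),1)
# tip/shank points: below loop
w=m&(u>438)&(u<462)&(v>240)&(v<259)
for i in np.argsort(v[w])[::3]: print(u[w][i],v[w][i],np.round(X[w][i],3),col[w][i])
E
```

```text
46 [[454.59924338 222.47556475]]
0 [[449.55947685 240.66955737]]
-41 [[445.3714654  255.78864056]]
[[442.12935181 267.80372813]
 [433.40290736 299.28505847]]
439 241 [0.512 0.282 0.189] [207 191 170]
449 241 [0.49  0.289 0.179] [135 137 137]
452 241 [0.488 0.294 0.181] [171 172 172]
455 241 [0.483 0.297 0.18 ] [133 116 104]
460 241 [0.482 0.305 0.186] [197 189 173]
447 242 [0.487 0.285 0.171] [125 119 114]
450 242 [0.491 0.292 0.18 ] [158 159 159]
453 242 [0.488 0.296 0.18 ] [160 155 154]
460 242 [0.486 0.308 0.188] [205 192 174]
447 243 [0.488 0.286 0.17 ] [112 101  96]
450 243 [0.492 0.293 0.179] [147 147 147]
453 243 [0.486 0.296 0.177] [158 138 127]
447 244 [0.488 0.286 0.167] [97 88 84]
450 244 [0.486 0.291 0.17 ] [142 139 138]
459 244 [0.49  0.309 0.187] [195 187 170]
447 245 [0.489 0.287 0.166] [98 93 93]
450 245 [0.487 0.292 0.169] [159 150 147]
459 245 [0.492 0.311 0.188] [209 199 177]
446 246 [0.487 0.285 0.16 ] [109  94  84]
449 246 [0.488 0.291 0.166] [149 149 149]
458 246 [0.499 0.312 0.191] [188 178 162]
446 247 [0.488 0.286 0.159] [104  95  90]
449 247 [0.487 0.291 0.1
[... 577 characters left out ...]
5 0.299 0.186] [198 190 173]
445 251 [0.525 0.304 0.19 ] [169 165 154]
448 251 [0.488 0.292 0.153] [172 167 163]
455 251 [0.512 0.316 0.19 ] [192 177 156]
458 251 [0.504 0.317 0.186] [204 172 142]
445 252 [0.525 0.305 0.188] [195 189 174]
448 252 [0.522 0.309 0.19 ] [187 183 173]
453 252 [0.516 0.314 0.19 ] [189 171 150]
456 252 [0.511 0.317 0.189] [230 224 202]
446 253 [0.525 0.307 0.188] [177 174 163]
449 253 [0.522 0.311 0.188] [196 186 174]
452 253 [0.519 0.315 0.19 ] [208 197 178]
455 253 [0.513 0.317 0.187] [228 222 200]
447 254 [0.487 0.291 0.144] [169 157 144]
450 254 [0.522 0.313 0.188] [196 187 171]
453 254 [0.517 0.316 0.187] [230 223 201]
447 255 [0.486 0.291 0.14 ] [161 130 109]
```

```bash
cat >> h.py <<'E'
A_=np.load('A.npy') if __import__('os').path.exists('A.npy') else None
def pinpose():   # pin origin in pivot mm and axes
    p,R,s=cur(); return Rp.T@(p+R@A_[:,3]-Op)*1000, Rp.T@R@A_[:,:3]
def pintarget(x,y,z):
    R=Rp@A_[:,:3].T; return P(x,y,z)-R@A_[:,3],R
E
python3 - <<'E'
from h import *
p,Rc,s=cur()
Rpin=Ro.from_euler('z',np.radians(-60.5)).as_matrix()
np.save('A.npy',np.c_[Rc.T@Rpin,Rc.T@(np.array([.4852,.2881,.1771])-p)])
import h; h.A_=np.load('A.npy'); from kin import *
q=s['qpos']
for t in (75,20,0):
    T,R=h.pintarget(1,0,t); delta(T,R); q,c,m=path(q,T,R); print(np.round(q,2),c,m)
E
```

```text
shift cm [-15.63  25.24   1.25] turn [-0.918  0.326 -0.67 ] | target [ 0.467  -0.0075  0.2532]
[ 0.47  0.29 -1.09  2.36  1.35  0.95 -1.78] 5.105390512369561e-09 0.06708676469558439
shift cm [-11.21  26.75   4.16] turn [-0.918  0.326 -0.67 ] | target [ 0.498  -0.0082  0.2078]
[ 0.37  0.45 -1.    2.35  1.51  1.03 -1.92] 5.898596482755843e-11 0.06699191775719315
shift cm [-9.6  27.3   5.22] turn [-0.918  0.326 -0.67 ] | target [ 0.5093 -0.0084  0.1913]
[ 0.35  0.51 -0.97  2.35  1.56  1.06 -1.96] 6.590421374827893e-12 0.07642172512759782
```

move_arm:
  series:
    - [[-2,1,-3],[-0.05,0.02,-0.04],5]
    - [[-4,3,-4],[-0.14,0.05,-0.1],5]
    - [[-6,6,-4],[-0.23,0.08,-0.17],5]
    - [[-8,9,-3.5],[-0.32,0.11,-0.24],5]
    - [[-10,12,-3],[-0.41,0.15,-0.31],5]
    - [[-12,15,-2],[-0.5,0.18,-0.38],5]
    - [[-13,18,-1],[-0.6,0.21,-0.45],5]
    - [[-14,21,0],[-0.7,0.25,-0.52],5]
    - [[-15,23,0.7],[-0.8,0.29,-0.6],5]
    - [[-15.6,25.2,1.2],[-0.918,0.326,-0.67],5]
    - [[-15.6,25.2,1.2],[-0.918,0.326,-0.67],5]
    - [[-15.6,25.2,1.2],[-0.918,0.326,-0.67],5]
    - [[-15.6,25.2,1.2],[-0.918,0.326,-0.67],5]
    - [[-15.6,25.2,1.2],[-0.918,0.326,-0.67],5]

```text
clock: 16.42
position: [0.4677, -0.0058, 0.2536]
tool_rot: [2.497, 0.35, 1.263]
force: [0.6, -0.3, -1.5]
grip_width: 0.0184
finger_force: 59.0
```

```bash
python3 - <<'E'
from h import *
stat(); o,R=pinpose(); print(np.round(o,1),np.round(R,3).tolist())
for t in (50,46): delta(*pintarget(1,0,t))
E
```

```text
16.4167 pos [ 0.4677 -0.0058  0.2536] in pivot mm [ 1.8 -6.9 94. ] zaxis [-0.012 -0.433 -0.901] F [ 0.6 -0.3 -1.5] g 0.018369901057293275 59.04591679573059 q [ 0.32  0.3  -1.06  2.32  1.23  1.07 -1.77]
[ 1.8  1.8 74.9] [[1.0, 0.002, 0.001], [-0.002, 1.0, -0.002], [-0.001, 0.002, 1.0]]
shift cm [ 0.92 -0.08  2.32] turn [-0.002 -0.002 -0.001] | target [ 0.4811 -0.0078  0.2326]
shift cm [ 1.09 -0.08  2.68] turn [-0.002 -0.002 -0.001] | target [ 0.4833 -0.0079  0.2293]
```

move_arm:
  series:
    - [[0.5,-0.05,1.3],[0,0,0],5]
    - [[1.05,-0.08,2.6],[0,0,0],5]
    - [[1.05,-0.08,2.6],[0,0,0],5]
    - [[1.05,-0.08,2.6],[0,0,0],5]

```text
clock: 16.75
position: [0.4823, -0.0079, 0.2294]
tool_rot: [2.498, 0.35, 1.264]
force: [-0.3, 0.4, -1.6]
grip_width: 0.018
finger_force: 59.0
```

```bash
python3 - <<'E'
from h import *
stat(); o,R=pinpose(); print(np.round(o,1),np.round(R,3).tolist())
a=[]
for c,y,x in [('scene',(120,200),(280,384)),('top',(180,260),(290,394))]:
    im,d=bot.grab_frame(c); b=cv2.resize(im[y[0]:y[1],x[0]:x[1],::-1],(390*1,300),interpolation=3); k=390/104
    p_,Rc,s=cur(); org=p_+Rc@A_[:,3]; ax=Rc@A_[:,:3][:,2]
    for Q,colr in [(org+ax*-.041,(0,0,255)),(P(1,0,0),(0,255,0)),(org,(255,0,0))]:
        w=proj(c,Q)[0]; cv2.circle(b,(int((w[0]-x[0]+.5)*k),int((w[1]-y[0]+.5)*k)),2,colr,-1); print(c,w)
    a.append(b)
cv2.imwrite('pics/c8.png',np.hstack(a))
for t in (30,15,0): delta(*pintarget(1,0,t))
E
```

```text
16.75 pos [ 0.4823 -0.0079  0.2294] in pivot mm [ 0.2 -8.7 65.8] zaxis [-0.013 -0.433 -0.902] F [-0.3  0.4 -1.6] g 0.018043977608231263 59.013580083847046 q [ 0.29  0.38 -1.03  2.32  1.32  1.09 -1.84]
[ 0.2 -0.  46.7] [[1.0, 0.001, 0.003], [-0.001, 1.0, -0.002], [-0.003, 0.002, 1.0]]
scene [329.88957649 172.21165673]
scene [328.46599303 174.71915424]
scene [338.36787576 155.21200177]
top [335.11029102 227.55261853]
top [334.95609417 225.90404473]
top [335.56240215 237.61783427]
shift cm [0.78 0.03 1.56] turn [-0.001 -0.001 -0.   ] | target [ 0.4924 -0.0081  0.2161]
shift cm [1.43 0.02 2.92] turn [-0.001 -0.001 -0.   ] | target [ 0.5008 -0.0082  0.2037]
shift cm [2.08 0.02 4.27] turn [-0.001 -0.001 -0.   ] | target [ 0.5093 -0.0084  0.1913]
```

View pics/c8.png

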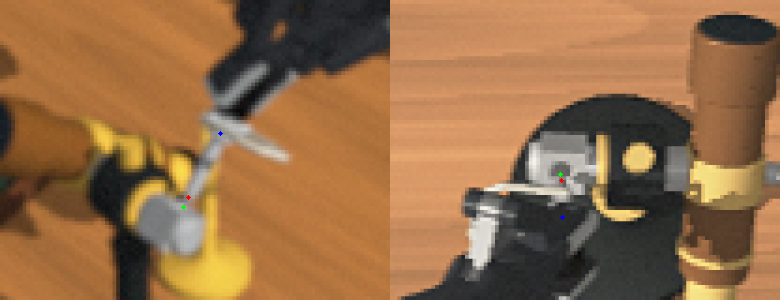

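move_arm:
  series:
    - [[0.15,0.08,0.3],[0,0,0],5]
    - [[0.3,0.08,0.6],[0,0,0],5]
    - [[0.45,0.08,0.9],[0,0,0],5]
    - [[0.6,0.08,1.2],[0,0,0],5]
    - [[0.78,0.08,1.56],[0,0,0],5]
    - [[0.78,0.08,1.56],[0,0,0],5]

```text
clock: 17.35
position: [0.4928, -0.0091, 0.2153]
tool_rot: [2.497, 0.352, 1.263]
force: [-1.0, -2.2, -3.1]
grip_width: 0.0179
finger_force: 58.9
```

```bash
cat > st.py <<'E'
from h import *
p,R,s=cur(); o,Q=pinpose(); print(s['clock'],'pin',np.round(o,1),'z',np.round(Q[:,2],3),'F pivot',np.round(Rp.T@s['force'],1),'M',np.round(Rp.T@s['moment'],2),'g',round(s['grip_width'],4))
E
python3 st.py
```

```text
17.35 pin [ 1.  -1.  29.1] z [ 0.001 -0.     1.   ] F pivot [-2.6 -2.3 -2. ] M [ 0.19  0.95 -0.43] g 0.0179
```

move_arm:
  series:
    - [[0.17,0,0.36],[0,0,0],5]
    - [[0.35,0,0.72],[0,0,0],5]
    - [[0.52,0,1.08],[0,0,0],5]
    - [[0.69,0,1.44],[0,0,0],5]
    - [[0.87,0,1.8],[0,0,0],5]
    - [[1.04,0,2.16],[0,0,0],5]
    - [[1.17,0,2.43],[0,0,0],5]
    - [[1.17,0,2.43],[0,0,0],5]

```text
clock: 18.02
position: [0.5081, -0.0094, 0.1932]
tool_rot: [2.496, 0.352, 1.263]
force: [-0.7, -4.0, -5.5]
grip_width: 0.0181
finger_force: 58.7
```

```bash
python3 st.py
```

```text
18.0167 pin [ 1.1 -1.   2.2] z [ 0.001 -0.     1.   ] F pivot [-3.7 -4.  -4.2] M [-0.16  1.28 -0.53] g 0.0181
```

Nearly home; push the last millimetres gently until the shoulder seats.

move_arm:
  series:
    - [[0.05,0,0.1],[0,0,0],5]
    - [[0.09,0,0.19],[0,0,0],5]
    - [[0.13,0,0.27],[0,0,0],5]
    - [[0.17,0,0.36],[0,0,0],5]
    - [[0.17,0,0.36],[0,0,0],5]
    - [[0.17,0,0.36],[0,0,0],5]

```text
clock: 18.52
position: [0.5093, -0.0096, 0.1918]
tool_rot: [2.494, 0.354, 1.262]
force: [-36.1, 3.2, 36.6]
grip_width: 0.018
finger_force: 64.2
```

```bash
python3 st.py; python3 - <<'E'
from h import *
for c in ['scene','top']:
    im,d=bot.grab_frame(c); X,u,v=unproj(c,d); L=(X-Op)@Rp*1000; col=im[v,u].astype(int)
    m=np.all(abs(L-[0,30,8])<[25,22,14],1)&(col.min(1)>110)
    print(c,m.sum(),L[m].mean(0),L[m&(L[:,1]>35)].mean(0))
E
```

```text
18.5167 pin [ 1.3 -1.3  0.4] z [-0.001  0.002  1.   ] F pivot [-9.1  2.5 50.6] M [-3.95  2.7  -1.04] g 0.018
scene 82 [ 7.54319837 24.34141392  6.00515353] [ 9.94065727 40.59626285 10.3857511 ]
top 31 [18.28265326 22.3851133   8.57274609] [-1.50657785 44.5632103  10.71425463]
```

move_arm:
  series:
    - [[-0.08,0,-0.16],[0,0,0],5]
    - [[-0.08,0,-0.16],[0,0,0],5]
    - [[-0.08,0,-0.16],[0,0,0],30]
    - [[-0.08,0,-0.16],[0,0,0],45]
    - [[-0.08,0,-0.16],[0,0,0],45]
    - [[-0.08,0,-0.16],[0,0,0],45]
    - [[-0.08,0,-1.5],[0,0,0],45]
    - [[-0.08,0,-3.5],[0,0,0],45]
    - [[-0.08,0,-5.5],[0,0,0],45]
    - [[-0.08,0,-6],[0,0,0],45]
    - [[-0.08,0,-6],[0,0,0],45]

```text
clock: 19.53
position: [0.481, 0.0175, 0.237]
tool_rot: [2.493, 0.35, 1.264]
force: [-0.0, 0.3, 0.2]
grip_width: 0.0386
finger_force: 0.0
```

```bash
python3 - <<'E'
from h import *
stat()
a=[]
for c,y,x in [('scene',(120,200),(280,384)),('top',(180,260),(290,394))]:
    im,d=bot.grab_frame(c); b=cv2.resize(im[y[0]:y[1],x[0]:x[1],::-1],(390*1,300),interpolation=3)
    X,u,v=unproj(c,d); L=(X-Op)@Rp*1000; col=im[v,u].astype(int)
    m=np.all(abs(L-[0,42,8])<[25,9,8],1)&(col.min(1)>110)
    print(c,m.sum(),L[m].mean(0),L[m].min(0),L[m].max(0))
    m=np.all(abs(L-[0,0,30])<[18,18,22],1)&(col.max(1)<75); print('grip',m.sum(),L[m].mean(0),L[m].max(0))
    a.append(b)
cv2.imwrite('pics/c9.png',np.hstack(a))
E
```

```text
19.5333 pos [0.481  0.0175 0.237 ] in pivot mm [ 2.9 16.6 73.1] zaxis [-0.008 -0.433 -0.901] F [-0.   0.3  0.2] g 0.038612725879598374 0.0 q [ 0.24  0.38 -1.04  2.29  1.28  1.14 -1.85]
scene 26 [ 9.97447791 40.19016546  9.80608637] [-4.6374386  33.83261794  7.64458478] [21.8150453  45.17255674 11.45305275]
grip 111 [ 6.14804916  4.17787055 29.99011263] [12.61426108 11.40961019 45.77583837]
top 30 [11.04731592 40.36499765 10.40794138] [-1.45986107 34.65661848  7.73074888] [20.7826883  44.57812128 12.88862349]
grip 142 [ 4.26886622 -0.1622808  38.42370538] [11.21513321  9.99015646 48.22633768]
```

View pics/c9.png

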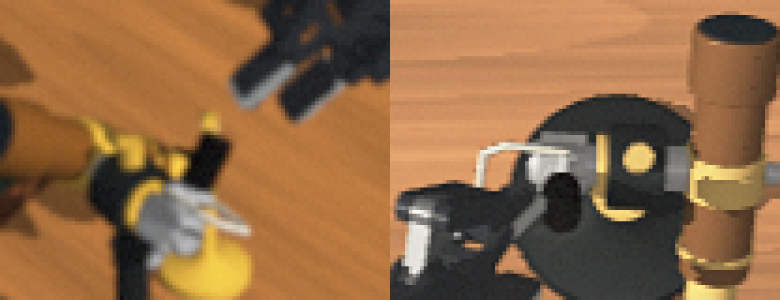

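move_arm:
  series:
    - [[0,0,-3],[0,0,0],30]
    - [[0,0,-6],[0,0,0],0]
    - [[0,0,-9],[0,0,0],0]
    - [[0,0,-9],[0,0,0],0]
    - [[0,0,-9],[0,0,0],0]

```text
clock: 20.05
position: [0.4369, 0.0565, 0.3038]
tool_rot: [2.494, 0.351, 1.263]
force: [1.0, -1.0, -0.6]
grip_width: -0.0
finger_force: 0.0
```

```bash
cat > lp.py <<'E'
from h import *
stat()
for c in ['scene','top']:
    im,d=bot.grab_frame(c); np.savez(f'{c}L.npz',im=im,d=d); X,u,v=unproj(c,d); L=(X-Op)@Rp*1000; col=im[v,u].astype(int)
    m=np.all(abs(L-[0,25,9])<[28,24,6],1)&(col.min(1)>130)&(L[:,2]>4)
    Q=L[m][:,:2]
    hull=[( -17,0),(-17,30),(-11,42),(11,42),(17,30),(17,0)]; A=[np.array(q,float) for q in hull]
    def segd(P,a,b):
        t=np.clip(((P-a)@(b-a))/((b-a)@(b-a)),0,1); return np.hypot(*(P-a-t[:,None]*(b-a)).T)
    def res(q):
        W=(Q-q[:2])@np.array([[np.cos(q[2]),-np.sin(q[2])],[np.sin(q[2]),np.cos(q[2])]]); return np.min([segd(W,A[i],A[i+1]) for i in range(5)],0)
    r=least_squares(res,[1,0,0],loss='soft_l1',f_scale=1.5); print(c,len(Q),r.x[:2],'yaw deg',np.degrees(r.x[2]),r.cost)
    f=Q[:,1]>36; print('bar',Q[f].mean(0),Q[f].min(0),Q[f].max(0),'z',L[m][f,2].mean())
E
python3 lp.py
```

```text
20.05 pos [0.4369 0.0565 0.3038] in pivot mm [  3.6  54.8 153.6] zaxis [-0.009 -0.434 -0.901] F [ 1.  -1.  -0.6] g -5.6135761717668265e-06 0.0 q [ 0.25  0.2  -1.15  2.25  1.03  1.16 -1.7 ]
scene 69 [4.30246836 0.22915877] yaw deg -1.8973778016234946 278.52449589153235
bar [ 8.58789169 41.30142084] [-4.6621564  36.50468325] [19.68911543 44.11224275] z 9.686397720547863
top 103 [0.74173427 0.3628384 ] yaw deg -8.656481599084717 79.75491738389731
bar [ 5.21812825 40.87641308] [-9.92379482 36.61061857] [20.8052314  44.63288674] z 10.61269752770603
```

```bash
python3 - <<'E'
from h import *
from kin import *
q=bot.observe()['qpos']
for z in (40,18,-16):
    delta(P(4,37,z),Rt); q,c,m=path(q,P(4,37,z),Rt); print(np.round(q,2),m)
E
```

```text
shift cm [ 3.38  0.17 10.86] turn [-0.012 -0.    -0.025] | target [0.501  0.0374 0.2103]
[ 0.23  0.46 -0.97  2.31  1.46  1.08 -1.92] 0.11632696351155847
shift cm [ 4.34  0.17 12.84] turn [-0.012 -0.    -0.025] | target [0.5134 0.0371 0.1921]
[ 0.21  0.52 -0.94  2.3   1.51  1.1  -1.96] 0.11663942431260699
shift cm [ 5.81  0.17 15.91] turn [-0.012 -0.    -0.025] | target [0.5326 0.0367 0.1641]
[ 0.18  0.6  -0.9   2.28  1.58  1.12 -2.01] 0.1263696130681704
```

move_arm:
  series:
    - [[1.2,0.1,3.6],[0,0,0],0]
    - [[2.3,0.17,7.2],[0,0,-0.02],0]
    - [[3.4,0.17,10.8],[-0.01,0,-0.025],0]
    - [[3.4,0.17,10.8],[-0.01,0,-0.025],0]
    - [[3.9,0.17,11.8],[-0.01,0,-0.025],0]
    - [[4.34,0.17,12.8],[-0.01,0,-0.025],0]
    - [[4.34,0.17,12.8],[-0.01,0,-0.025],0]
    - [[4.34,0.17,12.8],[-0.01,0,-0.025],0]

```text
clock: 20.82
position: [0.5125, 0.0383, 0.1924]
tool_rot: [2.495, 0.367, 1.285]
force: [0.1, -0.3, -0.5]
grip_width: -0.0001
finger_force: 0.0
```

```bash
python3 - <<'E'
from h import *
stat(); delta(P(4,37,-16),Rt)
E
```

```text
20.8167 pos [0.5125 0.0383 0.1924] in pivot mm [ 3.4 38.1 18.7] zaxis [-0.003 -0.434 -0.901] F [ 0.1 -0.3 -0.5] g -0.00014183763855477494 0.0 q [ 0.14  0.55 -0.98  2.25  1.39  1.21 -1.93]
shift cm [1.41 0.07 3.18] turn [-0.003 -0.001  0.001] | target [0.5326 0.0367 0.1641]
```

move_arm:
  series:
    - [[0.2,0.05,0.45],[0,0,0],0]
    - [[0.4,0.05,0.9],[0,0,0],0]
    - [[0.6,0.05,1.35],[0,0,0],0]
    - [[0.8,0.05,1.8],[0,0,0],0]
    - [[1.0,0.05,2.25],[0,0,0],0]
    - [[1.2,0.05,2.7],[0,0,0],0]
    - [[1.41,0.07,3.18],[0,0,0],0]
    - [[1.41,0.07,3.18],[0,0,0],0]
    - [[1.41,0.07,3.18],[0,0,0],0]

```text
clock: 21.57
position: [0.5331, 0.0371, 0.1648]
tool_rot: [2.494, 0.366, 1.285]
force: [0.6, 0.5, -0.1]
grip_width: 0.0001
finger_force: 0.0
```

```bash
python3 - <<'E'
from h import *
stat()
im,d=bot.grab_frame('scene'); X,u,v=unproj('scene',d); L=(X-Op)@Rp*1000; col=im[v,u].astype(int)
m=np.all(abs(L-[0,20,-10])<[26,26,32],1)&(col.min(1)>150)
h,e=np.histogramdd(L[m][:,1:],bins=[[-6,4,12,18,24,30,36,46],[-42,-30,-20,-10,0,6,14,22]]); print(h.astype(int))
E
```

```text
21.5667 pos [0.5331 0.0371 0.1648] in pivot mm [  4.8  37.4 -15.7] zaxis [-0.001 -0.434 -0.901] F [ 0.6  0.5 -0.1] g 5.1557549746216595e-05 0.0 q [ 0.12  0.63 -0.94  2.23  1.47  1.22 -1.97]
[[6 6 0 0 0 0 0]
 [4 1 0 0 0 0 0]
 [0 0 0 0 0 0 0]
 [0 0 0 0 0 0 0]
 [0 0 0 0 0 0 0]
 [0 0 0 0 0 0 0]
 [0 0 0 0 0 0 0]]
```

move_arm:
  series:
    - [[0,0,-3],[0,0,0],0]
    - [[0,0,-6],[0,0,0],0]
    - [[0,0,-10],[0,0,0],0]
    - [[0,0,-14],[0,0,0],0]
    - [[0,0,-18],[0,0,0],0]
    - [[0,0,-20],[0,0,0],0]
    - [[0,0,-20],[0,0,0],0]
    - [[0,0,-20],[0,0,0],0]

```text
clock: 22.28
position: [0.4334, 0.1263, 0.3148]
tool_rot: [2.49, 0.365, 1.285]
force: [0.4, -0.6, -1.0]
grip_width: -0.0002
finger_force: 0.0
```

```bash
python3 - <<'E'
from h import *
stat()
for c in ['scene','top']:
    im,d=bot.grab_frame(c); X,u,v=unproj(c,d); L=(X-Op)@Rp*1000; col=im[v,u].astype(int)
    m=np.all(abs(L-[0,12,-15])<[28,35,32],1)&(col.min(1)>130)&(col[:,0]-col[:,2]>8)&(col[:,0]-col[:,2]<45)
    P_=L[m]; print(c,'cream pts',len(P_)); print(np.round(P_[np.argsort(P_[:,2])][::max(1,len(P_)//14)],0).tolist())
    m=np.all(abs(L-[0,0,32])<[18,18,16],1)&(col.max(1)<75); print('grip',m.sum(),np.round(L[m].min(0),1),np.round(L[m].max(0),1))
    for z in (20,30,40):
        w=m&(abs(L[:,2]-z)<4)
        if w.sum()>8: print(z,circ(L[w][:,:2],10.)[0])
    m=np.all((X>[.42,-.38,.008])&(X<[.62,-.21,.05]),1)&(col.min(1)>120); print('clip',m.sum(),np.round(X[m].min(0),3),np.round(X[m].max(0),3))
E
```

```text
22.2833 pos [0.4334 0.1263 0.3148] in pivot mm [  5.7 124.4 165.5] zaxis [ 0.002 -0.433 -0.901] F [ 0.4 -0.6 -1. ] g -0.0002314076319077353 0.0 q [ 0.06  0.29 -1.17  2.15  1.    1.34 -1.77]
scene cream pts 87
[[3.0, -1.0, -38.0], [8.0, 4.0, -34.0], [-3.0, 9.0, -32.0], [10.0, 2.0, -31.0], [-11.0, 8.0, -27.0], [-0.0, 13.0, -23.0], [18.0, 2.0, -19.0], [17.0, 0.0, -15.0], [16.0, -2.0, -11.0], [12.0, -2.0, -8.0], [19.0, -0.0, -6.0], [17.0, -2.0, -1.0], [-7.0, 10.0, 1.0], [-8.0, 1.0, 3.0], [18.0, -3.0, 7.0]]
grip 108 [-3.3 -8.6 16.2] [11.1 11.6 46.5]
20 [ 0.36988609 -2.44563254]
30 [-1.28520691 -0.83491265]
40 [-1.10742128 -0.94761018]
clip 41 [ 0.489 -0.316  0.009] [ 0.519 -0.29   0.016]
top cream pts 74
[[15.0, 6.0, -31.0], [19.0, 4.0, -20.0], [19.0, 2.0, -12.0], [19.0, -2.0, -7.0], [11.0, 14.0, -5.0], [8.0, 2.0, -3.0], [2.0, 12.0, -2.0], [7.0, 10.0, -1.0], [5.0, 12.0, -0.0], [8.0, 6.0, 1.0], [8.0, 4.0, 2.0], [18.0, 0.0, 3.0], [9.0, 2.0, 8.0], [12.0, -2.0, 10.0], [9.0, 0.0, 12.0]]
grip 146 [-8.4 -9.2 18.8] [11.3 10.  47.8]
20 [0.33004535 0.32283487]
30 [0.17373114 0.49771943]
40 [-0.0849661   1.00262062]
clip 109 [ 0.482 -0.316  0.008] [ 0.542 -0.283  0.016]
```

```bash
python3 -c "
from workcell import bot
print(bot.job_done())"
```

```text
the job is handed in; nothing more can be done
None
```

The job is handed in at about 22 s of the 72 s allowed: the camera measurements show the clip lying flat in the tray, the hitch pin home in the cross hole and its loop shut round the shaft end. The hand-in call returned no verdict, and I did not re-measure the loupe, prism, knob and lens mount at the end, though no move was aimed near them.

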